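Load the tool tray, release the slide and send the tray home

ROBOT

A 6-joint arm with a two-finger parallel gripper is mounted at the origin on the work surface. World frame = base frame: x ahead of the robot, y to its left, z up, the work surface at z = 0. Lengths are in m, angles in rad, forces in N, time in s.
With the tool pointing down it reaches from about 0.35 to 0.775 m from the base axis. Payload 7.3 kg.
Tool frame: the origin (TCP) lies at the very end of the fingers, on their centre line; the grasp point (between the pads) lies 19 mm behind it; z points along the fingers, y is the direction in which the jaws open and shut (so a half turn about z gives the same grasp; the last joint's range is limited). The gripper opens to 92 mm and grips with 3 to 60 N. Pads are 19 mm wide; open, the fingers measure 130 mm over their backs; the gripper's body (75 mm by 190 mm) begins 47 mm behind the grasp point.
Start: joints at [1.152, 0.342, 1.524, -0, 1.275, -0.146], TCP at [0.141, 0.506, 0.201] pointing down, gripper open.
Joint ranges: [-2.53, 2.53], [-0.77, 2.02], [0.04, 2.7], [-1, 4.14], [0.28, 2.66], [-3.11, 3.11]. Speed limits (rad/s): [2.57, 2.57, 3.14, 3.14, 3.14, 3.14].

INTERFACE

Orientations are given as [roll, pitch, yaw] about the fixed x, y, z axes, in that order (R = Rz(yaw) Ry(pitch) Rx(roll)).
In Python, from cell import monitor, eyes, order gives the robot as it stands. The module is installed in compiled form; this text tells all that it offers.
- The arm moves only by the tool carry_out, never from a script. Its argument "targets" is a list of rows, each a list of 2 entries, a list of its own where there are three numbers: the shift along the tool's x, y, z in m, then the turn about the tool's z in rad. In form: [[[dx, dy, dz], twist], ...]. A call has 1 to 10 rows; each row shifts and turns the pose as measured when the row begins, along the tool's axes as they then stand; what a row does not reach is not made up. A row lasts 1/8 s, in which the tool goes at most 62.5 mm and 10.7 degrees, less where a joint would pass 70% of its speed; a pose out of reach is approached as far as the arm can. A call is refused whole if a number of a shift passes 0.0625 or a number of a turn 0.188, either way. A call with a gripper value outside its range is refused whole. "fingers" is the closure, from 0 (fully open) to 1 (shut), set as the call begins (left out, the last holds). The fingers move at their own pace and stop on an object; "grip_force" is the grip in N (left out, the last holds). Time passes only in rows, so rows that do not move let the fingers close. It gives the time, the measured TCP pose, the force and the opening at its end, in the units of the state.
- monitor.observe(): the state, without advancing time (a new reading comes with each control period).
- eyes.read_camera(name): name is "scene" or "top" or "wrist"; returns the picture (400x640x3 uint8, red, green, blue); there is no depth.
- eyes.camera_info(name): a dict with "K" (3x3 intrinsics, pixels), "rvec" (rotation vector, rad) and "tvec" (3), from world to camera coordinates, as OpenCV has them. Camera axes: x right, y down, z forward; pixel columns grow to the right and rows downward; lengths in m; the calibration is good to about 2 mm. A picture is of the moment at which its call begins: read the wrist's pose just before it. camera_info takes no time and is no camera call; for the wrist camera it gives the pose at the moment of the call.
- order.hand_in(): hands the job in, once; it reports no verdict.
The state is a dict: "time": time; "qpos": joint angles; "qvel": joint speeds; "joint_efforts": joint torques, N m; "tool_pos": TCP position; "tool_rot": TCP orientation; "contact_force": force on the tool from outside, world axes, zero at the start; "torque": the same for the moment, N m; "opening": finger opening in m.
Only numpy, scipy, OpenCV 4.12 (cv2) and the standard library are available. Lean on these libraries where they do the work, as an engineer would, in place of code of your own. Each camera call takes 0.05 s, during which the arm holds its last target.

TASK

Pull each driver out of the upright stand and lay it flat on the floor of the extended tray, and put each small grey case lying on the bench flat on the tray floor too, nothing resting on the rims or on another item; then press the red release lever on the tray's front, which frees the locked slide, and push the tray gently, without slamming, until it is fully home with everything still in it. Leave the bottle, beaker and jar where they are.

Things in the scene. Friction and masses are not known exactly. Their poses are not given: they have to be found in the camera images.
- tray (a joint): Extension of the white-fronted tray, m: 0 = fully home in the drawer unit, 0.18 = end of travel. Starts extended, 0.174 to 0.179; a stop locks it, so that however pushed it cannot go below 0.172 until the red lever is pressed. It retracts along the unit's x against about 3 N of friction plus damping of 12 N s/m, and stays where it is left.
- tray_floor (a point): Centre of the grey tray's inner floor, on its surface, 60 mm above the bench; moves with the tray. x = the way the tray retracts, y = left across it, z up. Floor 180 (x) by 260 mm (y). Rims 6 mm thick stand 20 mm above the floor at left, right and rear; in front the white panel, top 23 mm above the floor, 20 mm thick. Extended, the unit's mouth is about 90 mm in +x from here.
- tray_front (a point): Middle of the top edge of the outer face of the tray's white front panel. The face is flat, 53 mm high (30 to 83 mm above the bench), reaches 155 mm to the left and 200 mm to the right of this point, and is the face to push. Moves with the tray; axes as tray_floor.
- release (a joint): Angle of the red release lever, rad: 0 at rest, 0.4 fully down; the slide is free above about 0.22. A spring returns it: about 3 N down on the middle of the pad starts it, about 9 N holds it fully down. Once the tray has gone in by 20 mm the lever need not be held.
- release_pad (a point): Centre of the top of the red lever's pad, 69 mm above the bench at rest. Pad 42 (x) by 55 (y) by 6 mm, in front of the right part of the white panel (centre 23 mm before its outer face); moves with the tray. Press it down: its centre sinks 9 mm at 0.22 rad, 15 mm at 0.4 rad; it hinges on a rod along x, 40 mm to its right.
- unit_mouth (a point): Middle of the mouth of the fixed white drawer unit, at bench height; x points into the unit. The unit is 365 mm wide (160 mm to the left, 205 mm to the right), 220 mm deep; its black top is 119 mm above the bench, and the opening is 45 mm high over the tray floor.
- stand_top (a point): Centre of the top face of the fixed aluminium tool stand, a block 70 mm (x) by 160 mm (y) by 75 mm high with three 14 mm square sockets in a row along its y axis, at -52, 0 and +52 mm; the present tools stand in them, handles up.
- tool0_handle (a point): Centre of the blue handle of a driver: handle 20 x 20 mm square, 90 mm long (45 mm either way along z), then a steel stem 8 mm thick, 60 mm long; 90 g. z runs from stem to butt end; x, y are square to the flats. It starts in the stand, stem down, flats square to the stand, handle resting on its top; raise it over 60 mm to free it. Lying flat, this point is 10 mm up. May be absent.
- tool1_handle (a point): Centre of the orange handle of a driver: handle 20 x 20 mm square, 90 mm long (45 mm either way along z), then a steel stem 8 mm thick, 60 mm long; 90 g. z runs from stem to butt end; x, y are square to the flats. It starts in the stand, stem down, flats square to the stand, handle resting on its top; raise it over 60 mm to free it. Lying flat, this point is 10 mm up. May be absent.
- tool2_handle (a point): Centre of the green handle of a driver: handle 20 x 20 mm square, 90 mm long (45 mm either way along z), then a steel stem 8 mm thick, 60 mm long; 90 g. z runs from stem to butt end; x, y are square to the flats. It starts in the stand, stem down, flats square to the stand, handle resting on its top; raise it over 60 mm to free it. Lying flat, this point is 10 mm up. May be absent.
- case0_centre (a point): Centre of a grey bit case with a yellow patch on top, 76 mm (x) by 36 mm (y) by 25 mm high, 120 g, lying on the bench (this point 12.5 mm above what it lies on).
- case1_centre (a point): Centre of a grey bit case with a yellow patch on top, 76 mm (x) by 36 mm (y) by 25 mm high, 120 g, lying on the bench (this point 12.5 mm above what it lies on).
- bottle: Bystander: white bottle, 48 mm across, 100 mm high, on top of the drawer unit; origin at its foot.
- beaker: Bystander: glass beaker, 64 mm across, 85 mm high, on the bench beyond the stand; origin at its foot.
- jar: Bystander: amber jar, 60 mm across, 70 mm high, on top of the drawer unit; origin at its foot.
There are look-alikes about, which are no part of the job. Of the things like the part that bears tool0_handle, leave any that is brown, pink or white; of the rest the smaller one is meant.

How it is judged:
On the way, in this order (a step that is already met when the one before it is completed fails the run):
1. every driver and case lies flat on the tray floor, released, with the tray still locked out (x of tool0_handle in the frame of tray_floor between -0.09 and 0.09 m and y of tool0_handle in the frame of tray_floor between -0.13 and 0.13 m and z of tool0_handle in the frame of tray_floor between 0 and 0.022 m and angle between tool0_handle's own z axis and vertical between 1.4 and 1.742 rad and linear speed of each of tool0, tool1, tool2, case0, case1 below 0.03 m/s and x of tool1_handle in the frame of tray_floor between -0.09 and 0.09 m and y of tool1_handle in the frame of tray_floor between -0.13 and 0.13 m and z of tool1_handle in the frame of tray_floor between 0 and 0.022 m and angle between tool1_handle's own z axis and vertical between 1.4 and 1.742 rad and x of tool2_handle in the frame of tray_floor between -0.09 and 0.09 m and y of tool2_handle in the frame of tray_floor between -0.13 and 0.13 m and z of tool2_handle in the frame of tray_floor between 0 and 0.022 m and angle between tool2_handle's own z axis and vertical between 1.4 and 1.742 rad and x of case0_centre in the frame of tray_floor between -0.09 and 0.09 m and y of case0_centre in the frame of tray_floor between -0.13 and 0.13 m and z of case0_centre in the frame of tray_floor between 0 and 0.022 m and (angle between case0_centre's own z axis and vertical above 3 rad or angle between case0_centre's own z axis and vertical below 0.14 rad) and x of case1_centre in the frame of tray_floor between -0.09 and 0.09 m and y of case1_centre in the frame of tray_floor between -0.13 and 0.13 m and z of case1_centre in the frame of tray_floor between 0 and 0.022 m and (angle between case1_centre's own z axis and vertical above 3 rad or angle between case1_centre's own z axis and vertical below 0.14 rad) and contact force between the fingers and tool0 below 0.2 N and contact force between the fingers and tool1 below 0.2 N and contact force between the fingers and tool2 below 0.2 N and contact force between the fingers and case0 below 0.2 N and contact force between the fingers and case1 below 0.2 N and value of joint tray above 0.165 m), for 0.2 s.
2. the red release lever is pressed down with the tray still extended (value of joint release above 0.19 rad and value of joint tray above 0.12 m), for 0.04 s.
3. the tray is pushed home (value of joint tray below 0.008 m), for 0.1 s.
At the end, for the whole second after the job is handed in: The tray is home (within 8 mm), its lever released, and every driver and case that is there lies flat on the tray floor inside the rims: handle or case centre within the floor's outline and at most 22 mm above it, drivers within 10 degrees of level, cases within 8 degrees of flat, all at rest (x of tool0_handle in the frame of tray_floor between -0.09 and 0.09 m and y of tool0_handle in the frame of tray_floor between -0.13 and 0.13 m and z of tool0_handle in the frame of tray_floor between 0 and 0.022 m and angle between tool0_handle's own z axis and vertical between 1.4 and 1.742 rad and linear speed of each of tool0, tool1, tool2, case0, case1 below 0.03 m/s and x of tool1_handle in the frame of tray_floor between -0.09 and 0.09 m and y of tool1_handle in the frame of tray_floor between -0.13 and 0.13 m and z of tool1_handle in the frame of tray_floor between 0 and 0.022 m and angle between tool1_handle's own z axis and vertical between 1.4 and 1.742 rad and x of tool2_handle in the frame of tray_floor between -0.09 and 0.09 m and y of tool2_handle in the frame of tray_floor between -0.13 and 0.13 m and z of tool2_handle in the frame of tray_floor between 0 and 0.022 m and angle between tool2_handle's own z axis and vertical between 1.4 and 1.742 rad and x of case0_centre in the frame of tray_floor between -0.09 and 0.09 m and y of case0_centre in the frame of tray_floor between -0.13 and 0.13 m and z of case0_centre in the frame of tray_floor between 0 and 0.022 m and (angle between case0_centre's own z axis and vertical above 3 rad or angle between case0_centre's own z axis and vertical below 0.14 rad) and x of case1_centre in the frame of tray_floor between -0.09 and 0.09 m and y of case1_centre in the frame of tray_floor between -0.13 and 0.13 m and z of case1_centre in the frame of tray_floor between 0 and 0.022 m and (angle between case1_centre's own z axis and vertical above 3 rad or angle between case1_centre's own z axis and vertical below 0.14 rad) and value of joint tray below 0.008 m and value of joint release below 0.08 rad); the robot touches nothing.
It fails at once if the tray is slammed (faster than 0.5 m/s) (velocity of joint tray below -0.5 m/s).
It fails at once if the bottle, beaker or jar is moved more than 30 mm or knocked over (distance of any of bottle, beaker, jar from where it was at the start of the episode above 0.03 m or angle between any of bottle, beaker, jar's own z axis and vertical above 0.6 rad).
Of tool0, tool1, tool2 only 2 to 3 are there at a start; the rules pass over those that are not, and their reading is None.
At some moment in a run one of case0, case1 may be knocked a few centimetres aside while the robot is not near it.
Once in a run the grip may slacken for a moment while it holds something.
It also fails if it takes over 210 s, if anything falls off the work surface, if the arm or the gripper's body presses on something with over 40 N, if the wrist force passes 120 N, or if a joint passes its speed limit or range.

## Working session

There is one attempt and no reset: what is moved stays moved. The work goes in short steps, Python scripts to look and compute and a tool call to move; the robot and the scene stay as the last step left them, time stands still between calls to the robot, and variables do not carry over. Pictures are saved under pics/ and viewed, and the job is handed in when it is done.

Besides the shell and the picture viewer there is one more tool, called after ">>>" as a command line: name --argument value ..., lists and objects as JSON in quotes. carry_out: Moves the arm, as the interface text tells. Its arguments: {"type":"object","properties":{"targets":{"type":"array","items":{"type":"array"}},"fingers":{"type":"number"},"grip_force":{"type":"number"}},"required":["targets"]}

```bash
mkdir -p pics; ls; python3 - <<'E'
from cell import monitor, eyes, order
import cv2,numpy as np
s=monitor.observe()
for k,v in s.items(): print(k,np.round(v,4))
for n in ["scene","top","wrist"]:
    i=eyes.camera_info(n); print(n,i)
    cv2.imwrite(f"pics/{n}0.png",eyes.read_camera(n)[:,:,::-1])
E
```

```text
pics
time 0.0
qpos [ 1.152   0.3427  1.525  -0.      1.2754 -0.146 ]
qvel [-0.0004  0.0004 -0.0014 -0.0015 -0.0011  0.0003]
joint_efforts [-6.00000e-04 -4.31243e+01 -2.44221e+01  7.18000e-02  5.60000e-02
 -1.00000e-04]
tool_pos [0.1412 0.5052 0.2004]
tool_rot [-3.1400e+00 -2.0000e-04  2.8688e+00]
contact_force [1.0783 0.4356 0.1677]
torque [-0.0149  0.0097 -0.0195]
opening 0.0921
scene {'K': array([[401.59955291,   0.        , 321.66930561],
       [  0.        , 401.59955291, 203.91420207],
       [  0.        ,   0.        ,   1.        ]]), 'rvec': array([ 0.86790509,  2.6888511 , -0.83284907]), 'tvec': array([ 0.53448753, -0.17787274,  1.4606579 ])}
top {'K': array([[392.18051986,   0.        , 319.48504378],
       [  0.        , 392.18051986, 204.68663762],
       [  0.        ,   0.        ,   1.        ]]), 'rvec': array([ 2.19305542, -2.14857621,  0.12993009]), 'tvec': array([-0.09910438,  0.61156041,  1.0087942 ])}
wrist {'K': array([[351.69853883,   0.        , 313.83423725],
       [  0.        , 351.69853883, 202.91768055],
       [  0.        ,   0.        ,   1.        ]]), 'rvec': array([-2.29885832, -1.74483701, -0.26874601]), 'tvec': array([-0.52451192, -0.03887858,  0.39109628])}
```

View pics/scene0.png

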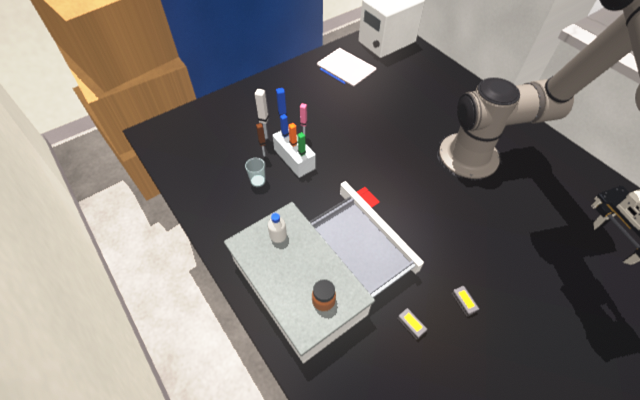

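View pics/top0.png

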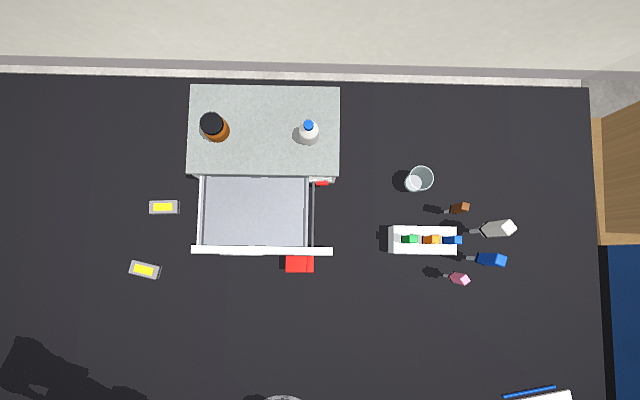

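View pics/wrist0.png

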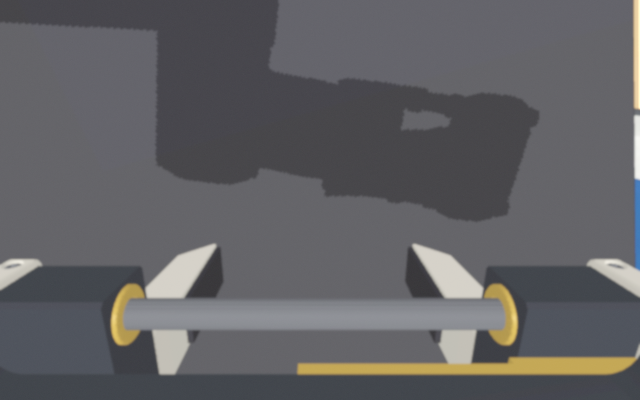

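The top view shows the tray at (200-315, 175-250), the red pad at (300,264), the stand at (423,240), and the cases at (164,207) and (145,270). The blue candidates are the one in the stand at (452,240), which is smaller, and a bigger one at (491,260). There are also brown (459,208), white (498,228) and pink (459,279) look-alikes to leave. I'll confirm with an enlarged crop.

```bash
cat > h.py <<'E'
import cv2,numpy as np
from cell import monitor, eyes
def cam(n):
    i=eyes.camera_info(n); R=cv2.Rodrigues(i['rvec'])[0]; return i['K'],R,np.ravel(i['tvec'])
def ray(c,uv,z):
    K,R,t=c; o=-R.T@t; d=R.T@np.linalg.inv(K)@np.array([uv[0],uv[1],1.]); return o+d*(z-o[2])/d[2]
def proj(c,p):
    K,R,t=c; q=K@(R@np.asarray(p,float)+t); return q[:2]/q[2]
def grab(n,name=None):
    c=cam(n); im=eyes.read_camera(n)[:,:,::-1].copy()
    if name: cv2.imwrite(f"pics/{name}.png",im)
    return c,im
def hsvm(im,lo,hi):
    return cv2.inRange(cv2.cvtColor(im,cv2.COLOR_BGR2HSV),np.array(lo),np.array(hi))
def blobs(m,amin=20):
    n,l,s,c=cv2.connectedComponentsWithStats(m)
    return [(s[i,4],c[i],s[i,:4],(l==i).astype(np.uint8)) for i in range(1,n) if s[i,4]>=amin]
def st():
    s=monitor.observe(); print("t",round(s['time'],2),"p",np.round(s['tool_pos'],4),"r",np.round(s['tool_rot'],3),"F",np.round(s['contact_force'],1),"op",round(s['opening'],4),"q",np.round(s['qpos'],2)); return s
def T():
    from scipy.spatial.transform import Rotation as Ro
    s=monitor.observe(); return np.array(s['tool_pos']),Ro.from_euler('xyz',s['tool_rot']).as_matrix()
def rel(goal):
    p,R=T(); return np.round(R.T@(np.array(goal)-p),4)
E
python3 - <<'E'
from h import *
c=cam('top'); im=cv2.imread('pics/top0.png'); d=cam('scene'); im2=cv2.imread('pics/scene0.png')
print("campos",-c[1].T@c[2],-d[1].T@d[2])
for nm,lo,hi in [("yellow",(24,120,120),(35,255,255)),("blue",(105,150,60),(125,255,255)),("orange",(10,170,100),(18,255,255)),("green",(50,120,50),(80,255,255)),("red",(0,180,120),(4,255,255))]:
  for cn,cc,I in (("top",c,im),("scene",d,im2)):
    for a,ce,b,m in blobs(hsvm(I,lo,hi),25):
        r=cv2.minAreaRect(cv2.findContours(m,0,2)[0][0])
        print(nm,cn,a,ce.round(1),b, "z.025",ray(cc,ce,.025)[:2].round(3),"z.165",ray(cc,ce,.165)[:2].round(3),[np.round(x,1) for x in r])
a=cv2.resize(im[150:320,370:540],None,fx=3.3,fy=3.3,interpolation=2); b=cv2.resize(im2[75:195,230:340],None,fx=3.3,fy=4,interpolation=2)
h=min(a.shape[0],b.shape[0]); o=np.hstack([a[:h],b[:h]])
cv2.imwrite('pics/crop0.png',cv2.resize(o,None,fx=800/o.shape[1],fy=800/o.shape[1]))
cv2.imwrite('pics/crop1.png',cv2.resize(im[160:290,120:350],None,fx=3.4,fy=3.4,interpolation=2))
E
```

```text
campos [ 0.50058836 -0.07604859  1.07010348] [1.01794843 0.46790003 1.09347506]
yellow top 129 [162.3 206.1] [153 203  19   8] z.025 [0.602 0.332] z.165 [0.588 0.278] [array([162. , 206.5]), array([ 7., 18.]), np.float64(90.0)]
yellow top 143 [142.9 269.2] [133 264  21  12] z.025 [0.435 0.372] z.165 [0.443 0.312] [array([142.9, 269.2]), array([18.9,  7.3]), np.float64(14.0)]
yellow scene 120 [465.9 298.8] [459 290  15  18] z.025 [0.434 0.373] z.165 [0.511 0.385] [array([465.8, 298.8]), array([18.9,  6.1]), np.float64(56.3)]
yellow scene 135 [412.7 322. ] [404 313  18  18] z.025 [0.6   0.334] z.165 [0.655 0.351] [array([412.5, 322. ]), array([19.1,  6.4]), np.float64(45.0)]
blue top 84 [308.  124.8] [304 120   9  11] z.025 [ 0.834 -0.051] z.165 [ 0.789 -0.054] [array([308., 125.]), array([10.,  8.]), np.float64(90.0)]
blue top 86 [449.8 240.2] [444 236  17   9] z.025 [ 0.527 -0.436] z.165 [ 0.523 -0.388] [array([452. , 239.7]), array([16.4,  7.7]), np.float64(4.4)]
blue top 4328 [625.4 318.2] [607 245  33 155] z.025 [ 0.332 -0.895] z.165 [ 0.355 -0.785] [array([623., 322.]), array([15
[... 1294 characters left out ...]
25 [ 0.473 -0.442] z.165 [ 0.544 -0.323] [array([292. , 132.5]), array([19.,  6.]), np.float64(90.0)]
green top 88 [408.4 238.5] [402 235  15   8] z.025 [ 0.529 -0.325] z.165 [ 0.525 -0.292] [array([409. , 238.5]), array([ 7., 14.]), np.float64(90.0)]
green scene 116 [301.4 142.1] [298 132   7  21] z.025 [ 0.473 -0.384] z.165 [ 0.544 -0.273] [array([301., 142.]), array([ 6., 20.]), np.float64(0.0)]
red top 55 [301.2 259.3] [285 256  26  16] z.025 [ 0.468 -0.041] z.165 [ 0.473 -0.046] [array([299.6, 257.9]), array([25.2, 14.7]), np.float64(33.7)]
red scene 184 [367.9 196.3] [357 187  22  20] z.025 [ 0.431 -0.058] z.165 [0.508 0.011] [array([368., 196.]), array([22.6,  8.5]), np.float64(45.0)]
```

View pics/crop0.png

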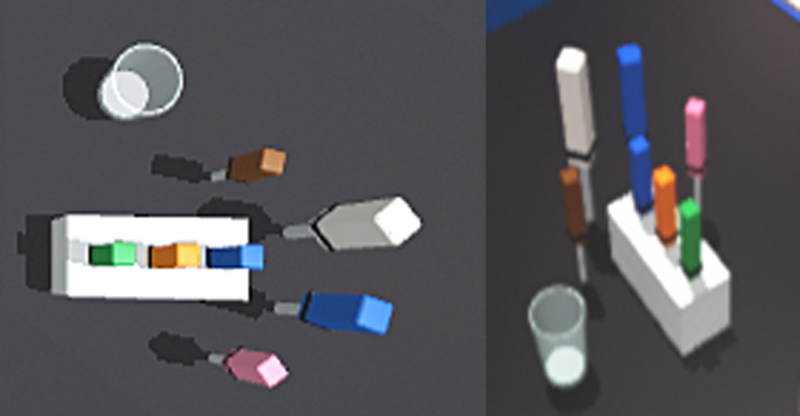

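View pics/crop1.png

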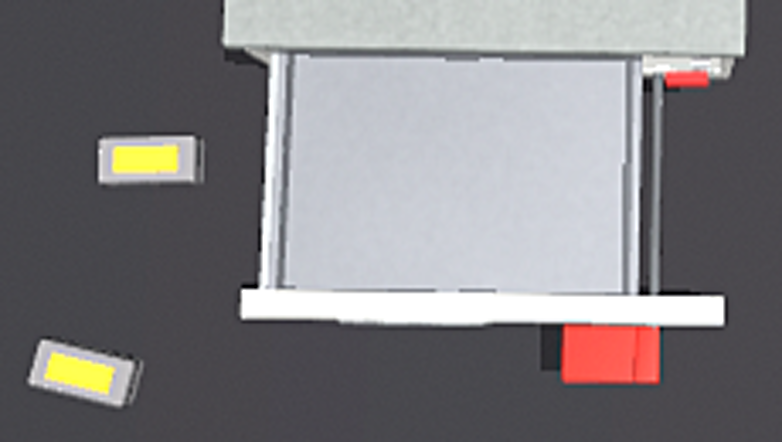

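The crops confirm it. tool0 is the blue driver in the stand at top px (450,240), whose top face is visibly smaller than that of the loose blue one at (491,259). All three tools are present. Next I'll measure the tray, stand, pad and handles.

```bash
python3 - <<'E'
from h import *
c=cam('top'); im=cv2.imread('pics/top0.png'); d=cam('scene'); im2=cv2.imread('pics/scene0.png')
w=hsvm(im,(0,0,225),(180,30,255))
for a,ce,b,m in blobs(w,60):
    if b[1]<150: continue
    r=cv2.minAreaRect(cv2.findContours(m,0,2)[0][0]); bx=cv2.boxPoints(r)
    z=.083 if b[0]<380 else .075
    P=np.array([ray(c,q,z)[:2] for q in bx])
    print(a,ce.round(1),b,'box world',P.round(3).tolist(),'centre',ray(c,r[0],z)[:2].round(4),'sides',np.linalg.norm(P[0]-P[1]).round(3),np.linalg.norm(P[1]-P[2]).round(3))
# red pad in top with wide mask
for a,ce,b,m in blobs(hsvm(im,(0,120,90),(8,255,255)),60):
    r=cv2.minAreaRect(cv2.findContours(m,0,2)[0][0]); P=np.array([ray(c,q,.069)[:2] for q in cv2.boxPoints(r)])
    print('red',ce.round(1),b,ray(c,r[0],.069).round(3),P.round(3).tolist())
# inner floor: bluish grey
# tool tops from brighter face
for nm,lo,hi in [("blue",(100,100,200),(125,220,255)),("orange",(10,100,235),(25,255,255)),("green",(50,60,150),(85,190,255)),("brown",(5,60,150),(15,160,255)),("white",(0,0,240),(180,12,255)),("pink",(160,20,230),(180,110,255))]:
    for a,ce,b,m in blobs(hsvm(im,lo,hi),12):
        if 380<ce[0]<530 and 190<ce[1]<300: print(nm,a,ce.round(1),b,'z.165',ray(c,ce,.165)[:2].round(3),'z.25',ray(c,ce,.25)[:2].round(3))
E
```

```text
199 [413.2 182.2] [406 173  16  18] box world [[0.663, -0.299], [0.698, -0.317], [0.681, -0.353], [0.646, -0.335]] centre [ 0.6721 -0.3261] sides 0.039 0.04
1311 [253.8 244.8] [191 176 142  79] box world [[0.483, 0.232], [0.676, 0.234], [0.666, -0.126], [0.473, -0.119]] centre [0.5734 0.0555] sides 0.193 0.359
83 [301.7 216.4] [293 178  11  68] box world [[0.505, -0.022], [0.676, -0.043], [0.673, -0.065], [0.502, -0.044]] centre [ 0.5882 -0.0433] sides 0.172 0.023
95 [306.5 213.5] [306 183   2  63] box world [[0.663, -0.051], [0.663, -0.053], [0.506, -0.057], [0.506, -0.054]] centre [ 0.5838 -0.0537] sides 0.003 0.157
147 [508.7 227. ] [501 219  16  16] box world [[0.565, -0.548], [0.584, -0.573], [0.559, -0.592], [0.54, -0.568]] centre [ 0.5619 -0.5701] sides 0.031 0.031
563 [425.3 230.3] [394 226  63  10] box world [[0.558, -0.277], [0.562, -0.435], [0.539, -0.435], [0.536, -0.277]] centre [ 0.5486 -0.3557] sides 0.158 0.023
666 [424.5 248.4] [394 241  63  14] box world [[0.49, -0.276], [0.52, -0.277], [0.52, -0.435], [0.49, -0.434]] centre [ 0.5053 -0.3553] sides 0.03 0.158
258 [5
[... 251 characters left out ...]
-0.073], [0.437, -0.003]]
blue 63 [457.6 239.4] [454 236   8   8] z.165 [ 0.525 -0.406] z.25 [ 0.523 -0.375]
blue 116 [500.7 259.6] [495 253  12  14] z.165 [ 0.481 -0.504] z.25 [ 0.483 -0.464]
orange 63 [435.4 238.6] [432 235   8   8] z.165 [ 0.526 -0.354] z.25 [ 0.524 -0.328]
green 72 [412.9 238.3] [409 234   9   9] z.165 [ 0.526 -0.302] z.25 [ 0.523 -0.281]
brown 59 [465.2 205.9] [461 202   9   9] z.165 [ 0.604 -0.425] z.25 [ 0.594 -0.392]
white 136 [508.9 226.9] [502 219  15  16] z.165 [ 0.557 -0.526] z.25 [ 0.551 -0.484]
white 535 [424.6 230.1] [394 226  62  10] z.165 [ 0.545 -0.33 ] z.25 [ 0.541 -0.306]
white 638 [424.7 248.2] [394 241  63  14] z.165 [ 0.503 -0.329] z.25 [ 0.503 -0.306]
```

```bash
python3 - <<'E'
from h import *
c=cam('top'); d=cam('scene'); im=cv2.imread('pics/top0.png')
def tri(a,b):
    Ps=[C[0]@np.hstack([C[1],C[2][:,None]]) for C in (c,d)]
    X=cv2.triangulatePoints(Ps[0],Ps[1],np.array(a,float).reshape(2,1),np.array(b,float).reshape(2,1)).ravel(); X=X[:3]/X[3]
    return X.round(3),[ (proj(C,X)-q).round(1) for C,q in ((c,a),(d,b))]
for n,a,b in [("white",(508.8,227),(261.2,91)),("blueB",(500.7,259.6),(280.5,90)),("brown",(465.2,206),(259.1,125)),("pink",(461.5,280),(302.9,105.5)),("blue0",(457.6,239.4),(284,117))]:
    print(n,tri(a,b))
# floor edges: predicted; check tray
g=cv2.cvtColor(im,cv2.COLOR_BGR2GRAY)
print(g[200:262:1,250]); 
print(g[215,190:325])
for v in (241,246,254): print(v,ray(c,(250,v),.083).round(4))
print(g[244:260,195],g[244:260,325], g[250,185:200],g[250,325:340])
E
```

```text
white (array([ 0.551, -0.497,  0.218]), [array([-0.9,  0.9]), array([-0.7, -0.3])])
blueB (array([ 0.481, -0.491,  0.192]), [array([-0.3,  0.3]), array([-0.3, -0.1])])
brown (array([ 0.605, -0.432,  0.146]), [array([-0.1,  0.1]), array([-0.1, -0. ])])
pink (array([ 0.434, -0.421,  0.15 ]), [array([ 0.8, -0.9]), array([0.8, 0.2])])
blue0 (array([ 0.524, -0.407,  0.157]), [array([-0.5,  0.5]), array([-0.5, -0.1])])
[203 202 201 199 201 201 203 203 204 204 204 204 204 205 205 206 205 205
 206 207 210 209 209 209 209 207 206 207 208 208 208 207 209 208 208 207
 207 208 207 206 207 208 209 209 207 200 255 255 255 255 255 255 255 255
 255 172  54  69  74  72  73  75]
[ 71  73  71  72  72  70  62 108 255 254 190 209 196 109 136 211 202 200
 200 199 198 199 200 200 201 200 199 198 199 201 201 199 200 202 202 202
 202 201 203 204 203 203 202 202 204 203 202 203 204 205 202 202 203 205
 205 205 207 206 205 204 206 205 206 205 206 207 204 202 205 207 206 206
 208 207 206 205 207 205 205 205 206 208 209 207 208 209 209 210 208 208
 208 208 209 211 211 209 210 211 211 209 211 213 212 212 212 211 210 212
 212 212 214 217 223 136 141 164 222 232  68  66  70  78 132 154  74  72
  74  74  73  72  74  74  74  75  73]
241 [0.5131 0.0859 0.083 ]
246 [0.5006 0.0854 0.083 ]
254 [0.4808 0.0847 0.083 ]
[  7 255 255 255 255 255 255 255 255 193  48  67  71  72  71  71] [ 74  70  13 255 255 255 255 255 255 255 255 204  51  71  73  76] [ 72  71  72  68  59 108 255 255 255 255 255 255 255 255 255] [255 255 255 255 255 255 255 255  42  68  73  74  75  74  74]
```

```bash
python3 - <<'E'
from h import *
c=cam('top')
a=ray(c,(195,253.2),.083);b=ray(c,(325,255.3),.083)
print(a,b,'yaw',np.arctan2(-(b-a)[0],-(b-a)[1])*-1)
L=ray(c,(190.3,253),.083);R=ray(c,(332.6,255.5),.083);print('ends',L,R,np.linalg.norm(L-R))
u=(L-R)/np.linalg.norm(L-R); u[2]=0
front=(L*200+R*155)/355; x=np.array([u[1],-u[0],0])
print('front',front,'y',u,'x',x,'yaw',np.arctan2(x[1],x[0]))
fl=front+x*(.02+.09); fl[2]=.06; print('floor by front',fl)
# floor inner edges at left (col ~204) right (col ~302.5) row 215
print(ray(c,(203.8,215),.06),ray(c,(302.5,215),.06), ray(c,(198,215),.08),ray(c,(308,215),.08))
for n,off in [('pad?',None)]: pass
S=[ray(c,p,.075) for p in [(393.5,255),(393.5,226),(456.5,226)]];print(S)
e=cv2.imread('pics/scene0.png')
fl2=fl
for dx in(-.09,.09):
  for dy in (-.13,.13): 
    p=fl+x*dx+u*dy; print(dx,dy,proj(c,p).round(1),proj(cam('scene'),p).round(1))
E
```

```text
[0.48011807 0.2213038  0.083     ] [ 0.48126918 -0.10234607  0.083     ] yaw 0.0035566402173720555
ends [0.4803828  0.23298002 0.083     ] [ 0.48114539 -0.12133973  0.083     ] 0.354320572799196
front [0.48071576 0.07827703 0.083     ] y [-0.00215227  0.99999768  0.        ] x [0.99999768 0.00215227 0.        ] yaw 0.0021522679895438846
floor by front [0.5907155  0.07851378 0.06      ]
[0.57760186 0.21093784 0.06      ] [ 0.58289214 -0.04296663  0.06      ] [0.57577327 0.21983265 0.08      ] [ 0.58155244 -0.05753561  0.08      ]
[array([ 0.48524746, -0.27539444,  0.075     ]), array([ 0.55843532, -0.27543941,  0.075     ]), array([ 0.56173221, -0.43634377,  0.075     ])]
-0.09 -0.13 [305.1 247. ] [353.3 201.6]
-0.09 0.13 [203.3 245.1] [410.4 262.3]
0.09 -0.13 [306.6 177.6] [306.4 230.3]
0.09 0.13 [206.7 175.6] [361.5 297.6]
```

All points are consistent. The tray floor centre is about (0.591, 0.0785) with yaw near 0. The tools are at (0.526, -0.302/-0.354/-0.406), spaced 52 mm as they should be. The cases are at (0.601,0.333) and (0.4345,0.3725). The arm can only translate and twist, so I'll lay each driver down by pivoting it between lightly closed pads with its tip on the tray floor. I'll start with green.

>>> carry_out --targets '[[[0,0,-0.005],0.185],[[0,0,-0.005],0.185],[[0,0,-0.005],0.185],[[0,0,-0.005],0.185],[[0,0,-0.005],0.185],[[0,0,-0.005],0.185],[[0,0,0],0.185],[[0,0,0],0]]' --fingers 0.6 --grip_force 10

```text
time: 1.15
tool_pos: [0.1406, 0.5038, 0.2289]
tool_rot: [-3.139, 0.007, 1.554]
contact_force: [0.2, -0.6, 1.4]
opening: 0.0365
```

>>> carry_out --targets '[[[-0.034,0.0515,0],0],[[-0.034,0.0515,0],0],[[-0.034,0.0515,0],0],[[-0.034,0.0515,0],0],[[-0.034,0.0515,0],0],[[-0.034,0.0515,0],0],[[0,0,0],0]]'

```text
time: 2.02
tool_pos: [0.4546, 0.2946, 0.2274]
tool_rot: [-3.137, 0.007, 1.59]
contact_force: [-1.1, 0.6, 0.3]
opening: 0.0369
```

>>> carry_out --targets '[[[-0.06,0.0076,0],0],[[-0.06,0.0076,0],0],[[-0.06,0.0076,0],0],[[-0.06,0.0076,0],0],[[-0.06,0.0076,0],0],[[-0.06,0.0076,0],0],[[-0.06,0.0076,0],0],[[-0.06,0.0076,0],0],[[-0.06,0.0076,0],0],[[0,0,0],0]]'

```text
time: 3.28
tool_pos: [0.5426, -0.2483, 0.2277]
tool_rot: [-3.135, 0.002, 1.636]
contact_force: [-0.3, 0.7, -0.4]
opening: 0.0364
```

>>> carry_out --targets '[[[-0.0525,-0.02,0],0],[[0,0,0],0.065],[[0,0,0],0]]'

```text
time: 3.65
tool_pos: [0.5262, -0.2986, 0.2271]
tool_rot: [-3.133, -0.001, 1.581]
contact_force: [0.2, 0.9, 0.0]
opening: 0.0367
```

```bash
python3 - <<'E'
from h import *
st(); print(rel([.526,-.302,.133]))
c,im=grab('wrist','w1')
for y in (-.302,-.354): print(proj(c,(.526,y,.165)))
E
```

```text
t 3.65 p [ 0.5262 -0.2986  0.2271] r [-3.133e+00 -1.000e-03  1.581e+00] F [0.2 0.9 0. ] op 0.0367 q [-0.64  0.48  1.24 -0.    1.43 -0.65]
[-0.0035  0.0005  0.0941]
[312.81815976 212.17626416]
[312.14567573 274.89532675]
```

View pics/w1.png

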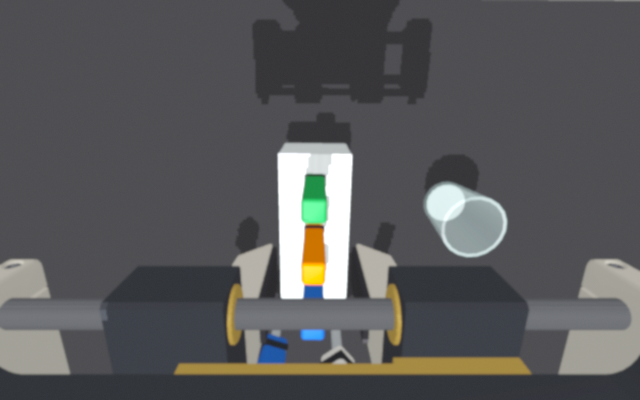

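The wrist view has green's top at (314,212), against a predicted (313,212), so the position is confirmed. I'll go down and grasp it.

>>> carry_out --targets '[[[-0.0035,0,0.02],0.01],[[0,0,0.03],0],[[0,0,0.03],0],[[0,0,0.014],0],[[0,0,0],0]]'

```text
time: 4.32
tool_pos: [0.528, -0.296, 0.1328]
tool_rot: [-3.136, 0.001, 1.59]
contact_force: [-0.3, -0.7, 0.3]
opening: 0.0365
```

>>> carry_out --targets '[[[0,0,0],0],[[0,0,0],0],[[0,0,0],0],[[0,0,0],0],[[0,0,0],0]]' --fingers 1 --grip_force 12

```text
time: 4.95
tool_pos: [0.5295, -0.2966, 0.1363]
tool_rot: [-3.14, 0.004, 1.591]
contact_force: [0.1, 0.2, -1.2]
opening: 0.0194
```

>>> carry_out --targets '[[[0,0,-0.02],0],[[0,0,-0.03],0],[[0,0,-0.03],0],[[0,0,-0.03],0],[[0,0,0],0]]'

```text
time: 5.58
tool_pos: [0.5293, -0.2961, 0.2485]
tool_rot: [-3.139, 0.003, 1.591]
contact_force: [-0.1, -0.2, -2.1]
opening: 0.0197
```

```bash
python3 - <<'E'
from h import *
st()
c,im=grab('scene','s2'); cv2.imwrite('pics/s2c.png',cv2.resize(im[60:260,220:440],None,fx=3,fy=3)); grab('wrist','w2')
E
```

```text
t 5.58 p [ 0.5293 -0.2961  0.2485] r [-3.139e+00  3.000e-03  1.591e+00] F [-0.1 -0.2 -2.1] op 0.0197 q [-0.63  0.47  1.2  -0.    1.48 -0.65]
```

View pics/s2c.png

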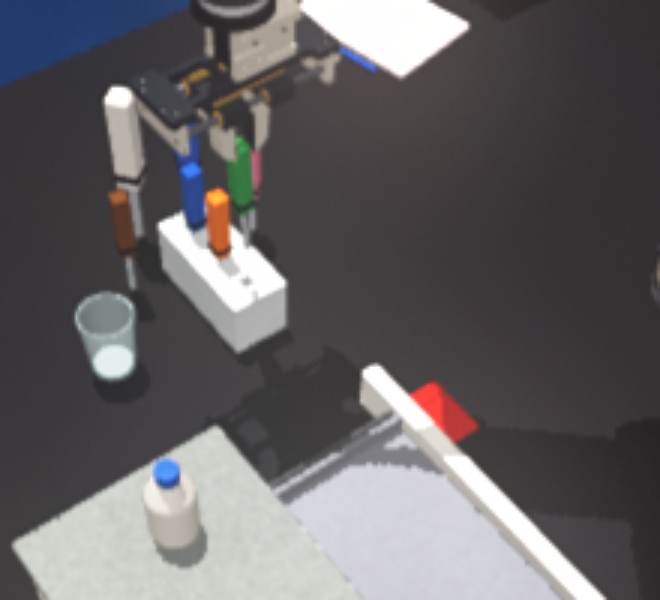

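>>> carry_out --targets '[[[0,0,0],-0.173],[[0,0,0],-0.173],[[0,0,0],-0.173],[[0,0,0],-0.173],[[0,0,0],-0.173],[[0,0,0],-0.173],[[0,0,0],-0.173],[[0,0,0],-0.173],[[0,0,0],-0.173],[[0,0,0],0]]'

```text
time: 6.92
tool_pos: [0.5212, -0.2907, 0.2246]
tool_rot: [3.118, -0.034, -3.086]
contact_force: [-0.4, 1.1, 0.1]
opening: 0.0195
```

>>> carry_out --targets '[[[-0.0175,0.048,0],0],[[-0.0175,0.048,0],0],[[-0.0175,0.048,0],0],[[-0.0175,0.048,0],0],[[-0.0175,0.048,0],0],[[-0.0175,0.048,0],0],[[-0.0175,0.048,0],0],[[-0.0175,0.048,0],0],[[0,0,0],0]]'

```text
time: 8.05
tool_pos: [0.6462, 0.1102, 0.2172]
tool_rot: [3.116, -0.051, -3.128]
contact_force: [0.0, -0.5, -0.7]
opening: 0.0194
```

```bash
python3 - <<'E'
from h import *
st(); print(rel([.668,.088,.19]))
E
```

```text
t 8.05 p [0.6462 0.1102 0.2172] r [ 3.116 -0.051 -3.128] F [ 0.  -0.5 -0.7] op 0.0194 q [ 0.04  0.62  1.03  0.03  1.54 -1.55]
[-0.0228 -0.0231  0.0255]
```

>>> carry_out --targets '[[[-0.0115,-0.0115,0],0],[[-0.0115,-0.0115,0],0],[[0,0,0.008],0],[[0,0,0.008],0],[[0,0,0],0]]'

```text
time: 8.68
tool_pos: [0.6685, 0.0809, 0.1955]
tool_rot: [3.118, -0.056, -3.14]
contact_force: [-0.1, 0.2, -0.8]
opening: 0.0196
```

```bash
python3 - <<'E'
from h import *
st(); p,R=T(); print("toolz",R[:,2].round(3),"tip",(p+R[:,2]*.121).round(4)); print(rel([.668,.088,.181]))
c,im=grab('scene','s3'); cv2.imwrite('pics/s3c.png',cv2.resize(im[100:300,230:450],None,fx=3,fy=3)); 
E
```

```text
t 8.68 p [0.6685 0.0809 0.1955] r [ 3.118 -0.056 -3.14 ] F [-0.1  0.2 -0.8] op 0.0196 q [-0.01  0.67  1.    0.02  1.53 -1.58]
toolz [-0.056  0.023 -0.998] tip [0.6618 0.0838 0.0747]
[-0.0003  0.0067  0.0146]
```

View pics/s3c.png

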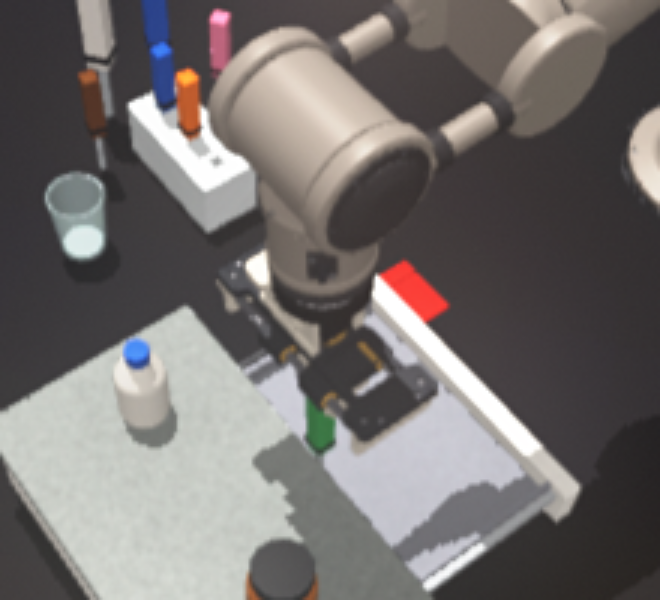

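>>> carry_out --targets '[[[0,0.006,0.006],0],[[0,0,0.006],0],[[0,0,0.004],0],[[0,0,0],0]]' --grip_force 4

```text
time: 9.22
tool_pos: [0.6678, 0.0888, 0.1801]
tool_rot: [3.118, -0.053, -3.139]
contact_force: [0.5, 0.4, -0.6]
opening: 0.0199
```

```bash
python3 - <<'E'
from h import *
st(); p,R=T(); print("toolz",R[:,2].round(3),"tip",(p+R[:,2]*.121).round(4)); print(R.round(3))
E
```

```text
t 9.22 p [0.6678 0.0888 0.1801] r [ 3.118 -0.053 -3.139] F [ 0.5  0.4 -0.6] op 0.0199 q [ 0.01  0.67  1.03  0.02  1.5  -1.57]
toolz [-0.053  0.023 -0.998] tip [0.6613 0.0917 0.0593]
[[-0.999 -0.002 -0.053]
 [-0.003  1.     0.023]
 [ 0.053  0.024 -0.998]]
```

>>> carry_out --targets '[[[0,0,0.004],0],[[0,0,0.002],0]]'

```text
time: 9.48
tool_pos: [0.669, 0.0889, 0.1767]
tool_rot: [3.118, -0.048, -3.139]
contact_force: [0.3, -0.7, 5.7]
opening: 0.0201
```

>>> carry_out --targets '[[[0.014,0,0.002],0],[[0.012,0,0.003],0],[[0.012,0,0.004],0],[[0.012,0,0.005],0],[[0,0,0],0]]' --grip_force 3

```text
time: 10.1
tool_pos: [0.6189, 0.0886, 0.1681]
tool_rot: [3.118, -0.04, -3.139]
contact_force: [0.0, 0.3, -0.5]
opening: 0.02
```

```bash
python3 - <<'E'
from h import *
st()
c,im=grab('scene','s4'); c2,im2=grab('wrist','w4'); im=im[130:300,240:440]
a=cv2.resize(im,None,fx=2.3,fy=2.3); b=cv2.resize(im2,None,fx=.62,fy=.62)
o=np.zeros((400,a.shape[1]+b.shape[1],3),np.uint8); o[:a.shape[0],:a.shape[1]]=a[:400]; o[:b.shape[0],a.shape[1]:]=b
cv2.imwrite('pics/s4c.png',cv2.resize(o,None,fx=799/o.shape[1],fy=799/o.shape[1]))
E
```

```text
t 10.1 p [0.6189 0.0886 0.1681] r [ 3.118 -0.04  -3.139] F [ 0.   0.3 -0.5] op 0.02 q [ 0.01  0.58  1.24  0.02  1.37 -1.57]
```

View pics/s4c.png

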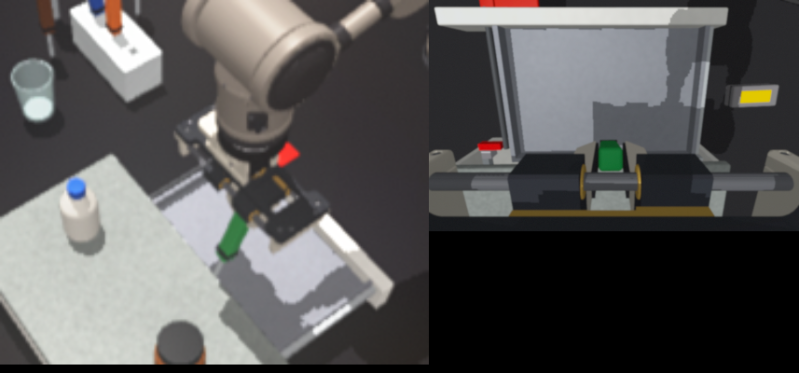

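The driver pivots as intended: in the scene view the green handle (crop 232,240) leans with its stem towards the unit. I'll continue the arc.

>>> carry_out --targets '[[[0.0103,0,0.007],0],[[0.0103,0,0.007],0],[[0.0103,0,0.007],0],[[0.0082,0,0.009],0],[[0.0082,0,0.009],0],[[0.0082,0,0.009],0],[[0,0,0],0]]'

```text
time: 11.08
tool_pos: [0.5642, 0.0889, 0.1223]
tool_rot: [3.119, -0.035, -3.14]
contact_force: [0.8, 0.2, -1.3]
opening: 0.0197
```

>>> carry_out --targets '[[[0.0056,0,0.0108],0],[[0.0056,0,0.0108],0],[[0.0056,0,0.0108],0],[[0,0,0],0]]'

```text
time: 11.58
tool_pos: [0.5453, 0.0897, 0.0879]
tool_rot: [3.119, -0.036, -3.14]
contact_force: [0.0, 0.3, 0.0]
opening: 0.0199
```

```bash
cat >> h.py <<'E'
def both(nm,box=(130,300,240,440)):
    c,im=grab('scene'); c2,im2=grab('wrist'); im=im[box[0]:box[1],box[2]:box[3]]
    a=cv2.resize(im,None,fx=380/im.shape[1],fy=380/im.shape[1]); b=cv2.resize(im2,(420,262))
    o=np.zeros((max(a.shape[0],262),800,3),np.uint8); o[:a.shape[0],:380]=a; o[:262,380:]=b
    cv2.imwrite(f'pics/{nm}.png',o)
E
python3 - <<'E'
from h import *
st(); both('s5c')
E
```

```text
t 11.57 p [0.5453 0.0897 0.0879] r [ 3.119 -0.036 -3.14 ] F [0.  0.3 0. ] op 0.0199 q [ 0.01  0.52  1.57  0.03  1.08 -1.57]
```

View pics/s5c.png

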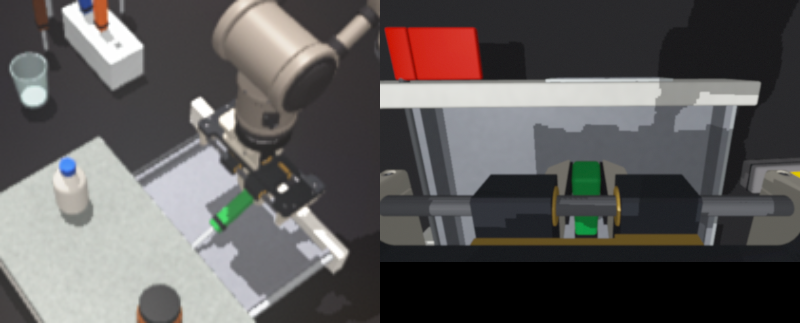

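>>> carry_out --targets '[[[0.003,0,0.009],0],[[0.002,0,0.009],0],[[0,0,0.004],0],[[0,0,0],0]]'

```text
time: 12.18
tool_pos: [0.5411, 0.0902, 0.0661]
tool_rot: [3.119, -0.032, -3.14]
contact_force: [0.3, -0.0, -0.5]
opening: 0.0201
```

>>> carry_out --targets '[[[0,0,0],0],[[0,0,0],0],[[0,0,0],0],[[0,0,0],0]]' --fingers 0.68

```text
time: 12.68
tool_pos: [0.5419, 0.0902, 0.0668]
tool_rot: [3.119, -0.03, -3.14]
contact_force: [-0.2, 0.2, 0.1]
opening: 0.0294
```

>>> carry_out --targets '[[[0,0,-0.01],0],[[0,0,-0.03],0],[[0,0,-0.03],0],[[0,0,-0.03],0],[[0,0,-0.03],0],[[0,0,0],0]]'

```text
time: 13.42
tool_pos: [0.5463, 0.0871, 0.2043]
tool_rot: [3.119, -0.027, -3.14]
contact_force: [0.2, -0.4, 0.1]
opening: 0.0295
```

```bash
python3 - <<'E'
from h import *
st(); both('s6c')
E
```

```text
t 13.43 p [0.5463 0.0871 0.2043] r [ 3.119 -0.027 -3.14 ] F [ 0.2 -0.4  0.1] op 0.0295 q [ 0.01  0.41  1.42  0.02  1.35 -1.57]
```

View pics/s6c.png

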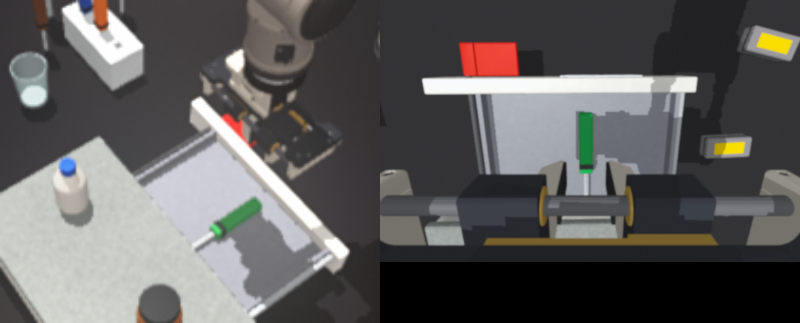

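Green lies flat in the tray (handle at scene crop (237,217)). Orange is next. I can grip it at the current yaw because green's socket is now empty and the body clears the others.

>>> carry_out --targets '[[[0.002,-0.04,-0.01],0],[[0.002,-0.05,-0.01],0],[[0.002,-0.05,0],0],[[0.002,-0.05,0],0],[[0.002,-0.05,0],0],[[0.002,-0.05,0],0],[[0.002,-0.05,0],0],[[0.002,-0.04,0],0],[[0.002,-0.03,0],0],[[0,0,0],0]]'

```text
time: 14.78
tool_pos: [0.5206, -0.3326, 0.1953]
tool_rot: [3.106, -0.057, -3.137]
contact_force: [0.4, 0.9, -0.1]
opening: 0.0297
```

```bash
python3 - <<'E'
from h import *
st(); print(rel([.526,-.354,.22]))
E
```

```text
t 14.78 p [ 0.5206 -0.3326  0.1953] r [ 3.106 -0.057 -3.137] F [ 0.4  0.9 -0.1] op 0.0297 q [-0.69  0.56  1.18 -0.01  1.46 -2.26]
[-0.0039 -0.0206 -0.0257]
```

>>> carry_out --targets '[[[-0.0035,-0.021,0],0],[[0,0,0],0]]'

```text
time: 15.02
tool_pos: [0.5236, -0.3516, 0.1919]
tool_rot: [3.102, -0.061, -3.136]
contact_force: [-0.5, -0.2, 0.1]
opening: 0.0295
```

```bash
python3 - <<'E'
from h import *
st(); print(rel([.525,-.353,.133]))
E
```

```text
t 15.03 p [ 0.5236 -0.3516  0.1919] r [ 3.102 -0.061 -3.136] F [-0.5 -0.2  0.1] op 0.0295 q [-0.71  0.6   1.14 -0.01  1.48 -2.28]
[-0.005  -0.0038  0.0586]
```

>>> carry_out --targets '[[[-0.005,-0.004,0.018],0],[[0,0,0.02],0],[[0,0,0.01],0],[[0,0,0.01],0]]'

```text
time: 15.52
tool_pos: [0.5258, -0.3485, 0.1291]
tool_rot: [3.099, -0.062, -3.132]
contact_force: [0.8, 0.1, 0.3]
opening: 0.029
```

```bash
python3 - <<'E'
from h import *
st(); print(rel([.525,-.353,.133]))
E
```

```text
t 15.53 p [ 0.5258 -0.3485  0.1291] r [ 3.099 -0.062 -3.132] F [0.8 0.1 0.3] op 0.029 q [-0.7   0.64  1.23 -0.01  1.35 -2.28]
[ 0.0011 -0.0044 -0.0041]
```

>>> carry_out --targets '[[[0,-0.004,-0.004],0],[[0,0,0],0]]'

```text
time: 15.78
tool_pos: [0.5261, -0.3524, 0.1327]
tool_rot: [3.098, -0.063, -3.132]
contact_force: [0.1, 0.2, 0.1]
opening: 0.0295
```

>>> carry_out --targets '[[[0,0,0],0],[[0,0,0],0],[[0,0,0],0],[[0,0,0],0]]' --fingers 1 --grip_force 12

```text
time: 16.27
tool_pos: [0.5264, -0.3529, 0.1338]
tool_rot: [3.1, -0.061, -3.132]
contact_force: [0.1, -0.0, -1.8]
opening: 0.0198
```

>>> carry_out --targets '[[[0,0,-0.02],0],[[0,0,-0.03],0],[[0,0,-0.03],0],[[0,0,-0.03],0],[[0,0,0],0]]'

```text
time: 16.9
tool_pos: [0.533, -0.3573, 0.2453]
tool_rot: [3.098, -0.063, -3.132]
contact_force: [0.7, -0.4, -1.4]
opening: 0.02
```

>>> carry_out --targets '[[[-0.017,0.049,0],0],[[-0.017,0.049,0],0],[[-0.017,0.049,0],0],[[-0.017,0.049,0],0],[[-0.017,0.049,0],0],[[-0.017,0.049,0],0],[[-0.017,0.04,0],0],[[-0.017,0.03,0],0],[[0,0,0],0]]'

```text
time: 18.02
tool_pos: [0.6649, 0.0199, 0.2343]
tool_rot: [3.091, -0.085, -3.135]
contact_force: [-0.2, -0.2, -0.9]
opening: 0.02
```

```bash
python3 - <<'E'
from h import *
st(); p,R=T(); print(R.round(3)); print("tip",p+R[:,2]*.1187); print(rel([.670,.038,.185])); both('s7c')
E
```

```text
t 18.02 p [0.6649 0.0199 0.2343] r [ 3.091 -0.085 -3.135] F [-0.2 -0.2 -0.9] op 0.02 q [-0.11  0.66  0.91  0.04  1.66 -1.68]
[[-0.996 -0.003 -0.085]
 [-0.007  0.999  0.05 ]
 [ 0.085  0.051 -0.995]]
tip [0.65478303 0.02583088 0.11622166]
[-0.0094  0.0156  0.0496]
```

View pics/s7c.png

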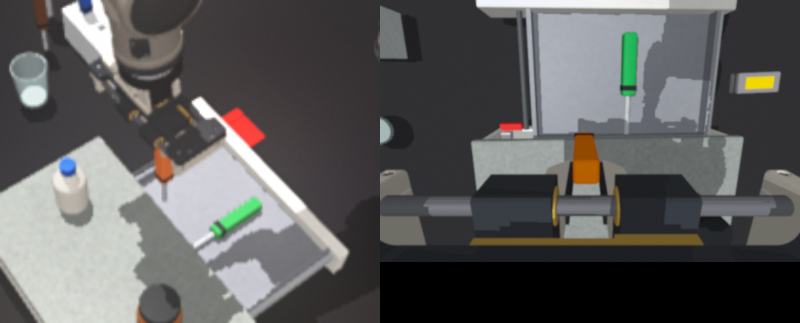

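>>> carry_out --targets '[[[-0.005,0.008,0.01],0],[[-0.005,0.008,0.01],0],[[0,0,0.01],0],[[0,0,0.01],0],[[0,0,0.006],0],[[0,0,0],0]]' --grip_force 5

```text
time: 18.88
tool_pos: [0.6693, 0.0331, 0.1843]
tool_rot: [3.092, -0.088, 3.141]
contact_force: [0.3, -0.2, -0.7]
opening: 0.0198
```

```bash
python3 - <<'E'
from h import *
st(); p,R=T();  print("tip",p+R[:,2]*.1187)
E
```

```text
t 18.88 p [0.6693 0.0331 0.1843] r [ 3.092 -0.088  3.141] F [ 0.3 -0.2 -0.7] op 0.0198 q [-0.09  0.69  0.98  0.04  1.56 -1.66]
tip [0.65881224 0.03901746 0.06622847]
```

>>> carry_out --targets '[[[0,0,0.006],0],[[0,0,0.004],0],[[0,0,0.001],0]]' --grip_force 4

```text
time: 19.25
tool_pos: [0.6697, 0.0333, 0.1757]
tool_rot: [3.093, -0.083, 3.141]
contact_force: [-0.2, -0.7, 2.7]
opening: 0.0199
```

>>> carry_out --targets '[[[0.014,0,0.002],0],[[0.012,0,0.003],0],[[0.012,0,0.004],0],[[0.012,0,0.006],0],[[0,0,0],0]]' --grip_force 3

```text
time: 19.88
tool_pos: [0.6184, 0.0337, 0.1672]
tool_rot: [3.094, -0.077, 3.14]
contact_force: [1.0, 0.3, -0.8]
opening: 0.0201
```

```bash
python3 - <<'E'
from h import *
st(); both('s8c')
E
```

```text
t 19.88 p [0.6184 0.0337 0.1672] r [ 3.094 -0.077  3.14 ] F [ 1.   0.3 -0.8] op 0.0201 q [-0.09  0.59  1.21  0.04  1.42 -1.67]
```

View pics/s8c.png

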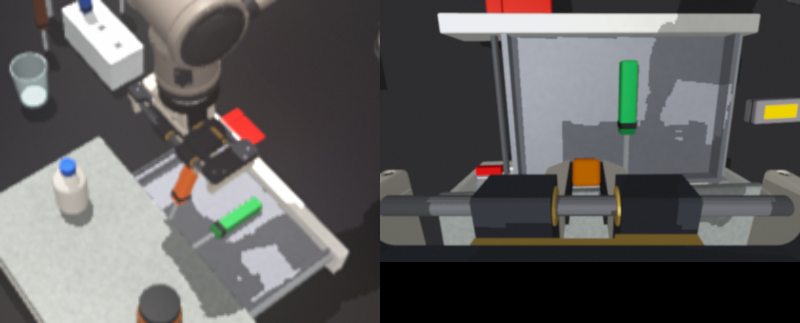

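>>> carry_out --targets '[[[0.0103,0,0.0075],0],[[0.0103,0,0.0075],0],[[0.0103,0,0.0075],0],[[0.0082,0,0.0092],0],[[0.0082,0,0.0092],0],[[0.0082,0,0.0092],0],[[0,0,0],0]]'

```text
time: 20.85
tool_pos: [0.5627, 0.0354, 0.1214]
tool_rot: [3.095, -0.073, 3.14]
contact_force: [0.8, -0.2, 0.1]
opening: 0.0198
```

>>> carry_out --targets '[[[0.0056,0,0.0108],0],[[0.0056,0,0.0108],0],[[0.0056,0,0.0108],0],[[0,0,0],0]]'

```text
time: 21.35
tool_pos: [0.5434, 0.0371, 0.0881]
tool_rot: [3.094, -0.073, 3.14]
contact_force: [0.3, -0.2, -0.8]
opening: 0.02
```

>>> carry_out --targets '[[[0.003,0,0.009],0],[[0.002,0,0.008],0],[[0,0,0],0]]'

```text
time: 21.72
tool_pos: [0.5372, 0.0379, 0.0705]
tool_rot: [3.095, -0.072, 3.14]
contact_force: [0.8, -0.6, -1.1]
opening: 0.0195
```

```bash
python3 - <<'E'
from h import *
st(); both('s9c')
E
```

```text
t 21.73 p [0.5372 0.0379 0.0705] r [ 3.095 -0.072  3.14 ] F [ 0.8 -0.6 -1.1] op 0.0195 q [-0.1   0.54  1.59  0.05  1.08 -1.69]
```

View pics/s9c.png

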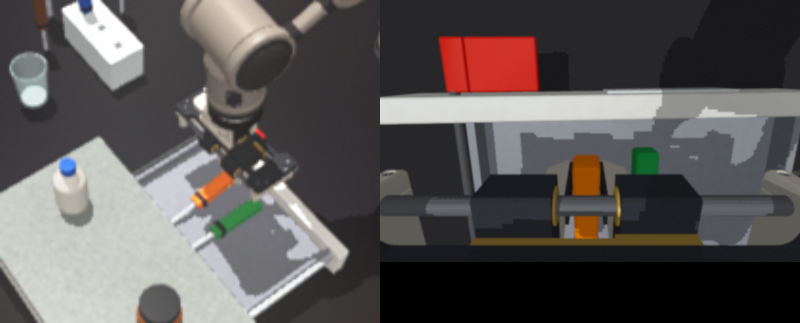

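Orange is nearly flat beside green. I'll lower a touch, release and rise.

>>> carry_out --targets '[[[0,0,0.004],0],[[0,0,0],0]]'

```text
time: 22.08
tool_pos: [0.5379, 0.038, 0.0673]
tool_rot: [3.095, -0.07, 3.14]
contact_force: [0.8, 0.6, -0.5]
opening: 0.0198
```

>>> carry_out --targets '[[[0,0,0],0],[[0,0,0],0],[[0,0,0],0],[[0,0,0],0]]' --fingers 0.68

```text
time: 22.58
tool_pos: [0.5384, 0.038, 0.0678]
tool_rot: [3.095, -0.068, 3.14]
contact_force: [0.3, -0.3, -0.0]
opening: 0.0293
```

>>> carry_out --targets '[[[0,0,-0.01],0],[[0,0,-0.03],0],[[0,0,-0.03],0],[[0,0,-0.03],0],[[0,0,-0.05],0],[[0,0,-0.02],0],[[0,0,0],0]]'

```text
time: 23.45
tool_pos: [0.5505, 0.0295, 0.2467]
tool_rot: [3.095, -0.066, 3.14]
contact_force: [0.6, -0.3, 0.2]
opening: 0.0295
```

>>> carry_out --targets '[[[0,0,0],0.1],[[0,0,0],0.1],[[0,0,0],0.1],[[0,0,0],0.1],[[0,0,0],0.1],[[0,0,0],0.1],[[0,0,0],0.1],[[0,0,0],0.1],[[0,0,0],0.1],[[0,0,0],0.1]]'

```text
time: 24.7
tool_pos: [0.5444, 0.0305, 0.2359]
tool_rot: [-3.094, -0.084, 2.103]
contact_force: [-0.3, -0.2, 0.6]
opening: 0.0295
```

>>> carry_out --targets '[[[0,0,0],0.1],[[0,0,0],0.1],[[0,0,0],0.1],[[0,0,0],0.1],[[0,0,0],0.1],[[0,0,0],0.05],[[0,0,0],0]]'

```text
time: 25.58
tool_pos: [0.5397, 0.0312, 0.2277]
tool_rot: [-3.041, -0.046, 1.534]
contact_force: [0.1, 0.2, -0.2]
opening: 0.0292
```

>>> carry_out --targets '[[[0,-0.06,0],0],[[0,-0.06,0],0],[[0,0,0],0]]'

```text
time: 25.95
tool_pos: [0.4156, 0.0353, 0.2358]
tool_rot: [-3.033, -0.047, 1.537]
contact_force: [0.3, -1.4, -0.1]
opening: 0.0293
```

>>> carry_out --targets '[[[0,0.02,0],0],[[0,0.02,0],0],[[0,0.02,0],0],[[0,0.02,0],0],[[0,0.02,0],0],[[0,0.02,0],0],[[0,0,0],0]]'

```text
time: 26.82
tool_pos: [0.5518, 0.031, 0.2172]
tool_rot: [-3.036, -0.048, 1.541]
contact_force: [-0.2, -0.5, 0.5]
opening: 0.0296
```

```bash
python3 - <<'E'
from h import *
s=st(); print(np.round(s['qpos'],4), T()[1].round(3))
E
```

```text
t 26.82 p [0.5518 0.031  0.2172] r [-3.036 -0.048  1.541] F [-0.2 -0.5  0.5] op 0.0296 q [-0.11  0.45  1.32  0.04  1.48 -0.09]
[-0.1073  0.4487  1.3204  0.0395  1.4812 -0.0852] [[ 0.03   0.994 -0.104]
 [ 0.998 -0.025  0.051]
 [ 0.048 -0.105 -0.993]]
```

>>> carry_out --targets '[[[0,0,0],-0.18],[[0,0,0],-0.18],[[0,0,0],0]]'

```text
time: 27.2
tool_pos: [0.5536, 0.031, 0.2148]
tool_rot: [-3.059, -0.084, 1.909]
contact_force: [0.4, -0.7, -0.1]
opening: 0.0293
```

```bash
python3 - <<'E'
from h import *
s=st(); print(np.round(s['qpos'],4), T()[1].round(3))
E
```

```text
t 27.2 p [0.5536 0.031  0.2148] r [-3.059 -0.084  1.909] F [ 0.4 -0.7 -0.1] op 0.0293 q [-0.11  0.46  1.32  0.04  1.48 -0.45]
[-0.1069  0.4551  1.317   0.0396  1.4806 -0.4546] [[-0.331  0.938 -0.106]
 [ 0.94   0.337  0.051]
 [ 0.084 -0.083 -0.993]]
```

>>> carry_out --targets '[[[0,0,0],0.18],[[0,0,0],0.18],[[0,0,0],0]]'

```text
time: 27.58
tool_pos: [0.5543, 0.031, 0.2142]
tool_rot: [-3.033, -0.047, 1.53]
contact_force: [0.5, 0.2, 0.8]
opening: 0.0295
```

```bash
python3 - <<'E'
from h import *
s=st(); print(np.round(s['qpos'],4), T()[1].round(3))
E
```

```text
t 27.57 p [0.5543 0.031  0.2142] r [-3.033 -0.047  1.53 ] F [0.5 0.2 0.8] op 0.0295 q [-0.11  0.46  1.32  0.04  1.48 -0.07]
[-0.1068  0.457   1.3157  0.0396  1.4802 -0.0748] [[ 0.04   0.994 -0.106]
 [ 0.998 -0.035  0.051]
 [ 0.047 -0.108 -0.993]]
```

>>> carry_out --targets '[[[0,-0.012,0],0],[[0,-0.012,0],0],[[0,-0.012,0],0],[[0,-0.012,0],0],[[0,-0.012,0],0],[[0,-0.012,0],0],[[0,-0.012,0],0],[[0,-0.012,0],0],[[0,-0.012,0],0],[[0,-0.012,0],0]]'

```text
time: 28.82
tool_pos: [0.4264, 0.0351, 0.2283]
tool_rot: [-3.034, -0.047, 1.535]
contact_force: [-0.1, -0.5, 0.9]
opening: 0.029
```

>>> carry_out --targets '[[[0,0.06,0],0],[[0,0.06,0],0],[[0,0,0],0]]'

```text
time: 29.2
tool_pos: [0.5448, 0.0317, 0.2144]
tool_rot: [-3.031, -0.047, 1.535]
contact_force: [-0.4, -0.1, 0.7]
opening: 0.0294
```

>>> carry_out --targets '[[[0,0,-0.06],0],[[0,0,0],0]]'

```text
time: 29.45
tool_pos: [0.5492, 0.0287, 0.2742]
tool_rot: [-3.026, -0.048, 1.535]
contact_force: [0.1, 0.4, 0.2]
opening: 0.0298
```

>>> carry_out --targets '[[[0,0,0.006],0],[[0,0,0.006],0],[[0,0,0.006],0],[[0,0,0.006],0],[[0,0,0.006],0],[[0,0,0.006],0],[[0,0,0.006],0],[[0,0,0.006],0],[[0,0,0.006],0],[[0,0,0.006],0]]'

```text
time: 30.7
tool_pos: [0.5386, 0.0324, 0.2087]
tool_rot: [-3.021, -0.048, 1.535]
contact_force: [0.2, 0.8, -0.7]
opening: 0.0298
```

Tilt drift has built up to about 0.11 rad. I can't command tilt, so I'll square the tool by gripping the fixed stand's parallel faces at its empty green end.

>>> carry_out --targets '[[[-0.055,0,-0.005],0],[[-0.055,0,-0.005],0],[[-0.055,0,-0.005],0],[[-0.055,0,-0.005],0],[[-0.055,0,-0.005],0],[[-0.05,0,-0.005],0],[[0,0,0],0]]' --fingers 0

```text
time: 31.58
tool_pos: [0.5307, -0.3026, 0.2204]
tool_rot: [-3.022, -0.049, 1.538]
contact_force: [0.0, -0.2, 0.4]
opening: 0.0907
```

```bash
python3 - <<'E'
from h import *
st(); print(T()[1][:,2].round(3)); print(rel([.523,-.295,.15]))
E
```

```text
t 31.57 p [ 0.5307 -0.3026  0.2204] r [-3.022 -0.049  1.538] F [ 0.  -0.2  0.4] op 0.0907 q [-0.63  0.58  1.09 -0.03  1.6  -0.6 ]
[-0.118  0.052 -0.992]
[0.0039 0.0006 0.0711]
```

>>> carry_out --targets '[[[0.004,0.008,0.05],0],[[0,0,0.05],0],[[0,0,0],0]]'

```text
time: 31.95
tool_pos: [0.5276, -0.292, 0.1185]
tool_rot: [-3.023, -0.049, 1.538]
contact_force: [-0.0, 0.3, -0.2]
opening: 0.0918
```

```bash
python3 - <<'E'
from h import *
st(); print(T()[1][:,2].round(3)); print(rel([.521,-.295,.03])); both('s10c',(60,260,220,440))
E
```

```text
t 31.95 p [ 0.5276 -0.292   0.1185] r [-3.023 -0.049  1.538] F [-0.   0.3 -0.2] op 0.0918 q [-0.62  0.63  1.28 -0.03  1.35 -0.58]
[-0.116  0.052 -0.992]
[-0.0076  0.004   0.0884]
```

View pics/s10c.png

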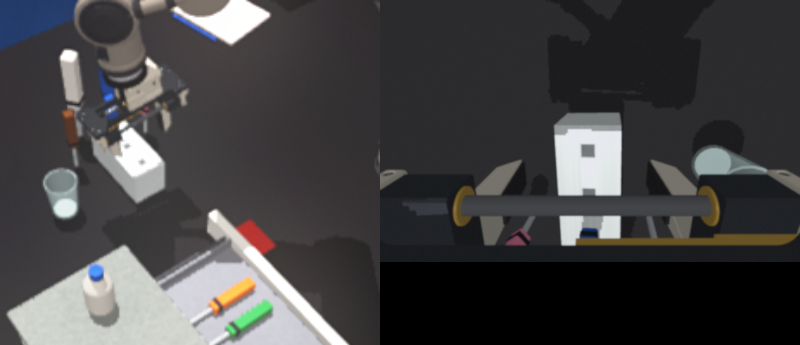

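>>> carry_out --targets '[[[-0.004,0.003,0.02],0],[[-0.003,0.001,0.02],0],[[0,0,0.02],0],[[0,0,0.015],0],[[0,0,0],0]]'

```text
time: 32.67
tool_pos: [0.535, -0.3017, 0.0597]
tool_rot: [-3.052, -0.03, 1.542]
contact_force: [-0.3, 0.4, 0.3]
opening: 0.0918
```

```bash
python3 - <<'E'
from h import *
st(); print(T()[1][:,2].round(3)); print(rel([.521,-.295,.03]))
E
```

```text
t 32.67 p [ 0.535  -0.3017  0.0597] r [-3.052 -0.03   1.542] F [-0.3  0.4  0.3] op 0.0918 q [-0.62  0.69  1.34 -0.03  1.2  -0.59]
[-0.089  0.033 -0.996]
[ 0.0054 -0.0115  0.031 ]
```

>>> carry_out --targets '[[[0.004,-0.006,0.002],0],[[0,0,0.012],0],[[0,0,0.012],0],[[0,0,0],0]]'

```text
time: 33.17
tool_pos: [0.5277, -0.297, 0.0353]
tool_rot: [-3.055, -0.028, 1.542]
contact_force: [-0.2, -0.4, -0.3]
opening: 0.0917
```

```bash
python3 - <<'E'
from h import *
st(); print(T()[1][:,2].round(3)); print(rel([.521,-.295,.03])); both('s11c',(60,260,220,440))
E
```

```text
t 33.17 p [ 0.5277 -0.297   0.0353] r [-3.055 -0.028  1.542] F [-0.2 -0.4 -0.3] op 0.0917 q [-0.62  0.7   1.4  -0.03  1.13 -0.58]
[-0.086  0.03  -0.996]
[ 0.0017 -0.0062  0.0059]
```

View pics/s11c.png

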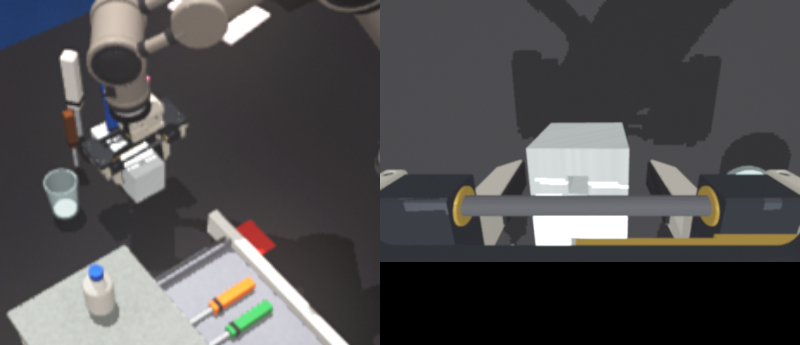

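>>> carry_out --targets '[[[0,0,0],0],[[0,0,0],0],[[0,0,0],0],[[0,0,0],0],[[0,0,0],0],[[0,0,0],0]]' --fingers 1 --grip_force 20

```text
time: 34.02
tool_pos: [0.5226, -0.2974, 0.0365]
tool_rot: [-3.044, -0.029, 1.543]
contact_force: [-0.3, -1.0, -1.0]
opening: 0.0705
```

>>> carry_out --targets '[[[0,0,0],0],[[0,0,0],0],[[0,0,0],0],[[0,0,0],0],[[0,0,0],0],[[0,0,0],0]]' --grip_force 40

```text
time: 34.78
tool_pos: [0.5226, -0.2974, 0.0365]
tool_rot: [-3.044, -0.029, 1.544]
contact_force: [-1.1, -0.1, -0.9]
opening: 0.0704
```

```bash
python3 - <<'E'
from h import *
s=st(); print(T()[1][:,2].round(3),s['torque'])
E
```

```text
t 34.77 p [ 0.5226 -0.2974  0.0365] r [-3.044 -0.029  1.544] F [-1.1 -0.1 -0.9] op 0.0704 q [-0.63  0.7   1.4  -0.03  1.14 -0.58]
[-0.097  0.031 -0.995] [-0.12043289  0.27015644  0.15914774]
```

>>> carry_out --targets '[[[0,-0.006,0],0],[[0,0,0],0]]' --grip_force 20

```text
time: 35.02
tool_pos: [0.523, -0.2975, 0.0365]
tool_rot: [-3.057, -0.026, 1.544]
contact_force: [-8.7, -1.1, 5.5]
opening: 0.0707
```

>>> carry_out --targets '[[[0,-0.008,0],0],[[0,-0.008,0],0]]'

```text
time: 35.28
tool_pos: [0.5237, -0.298, 0.0364]
tool_rot: [-3.093, -0.02, 1.543]
contact_force: [35.9, 0.4, -22.4]
opening: 0.0705
```

>>> carry_out --targets '[[[0,-0.007,0],0],[[0,-0.007,0],0]]'

```text
time: 35.52
tool_pos: [0.5247, -0.2983, 0.0354]
tool_rot: [-3.123, -0.015, 1.543]
contact_force: [30.9, -0.0, -21.8]
opening: 0.0701
```

```bash
python3 - <<'E'
from h import *
s=st(); print(T()[1][:,2].round(3),s['torque'])
E
```

```text
t 35.52 p [ 0.5247 -0.2983  0.0354] r [-3.123 -0.015  1.543] F [ 30.9  -0.  -21.8] op 0.0701 q [-0.64  0.66  1.47  0.    1.03 -0.62]
[-0.018  0.015 -1.   ] [ 2.34561850e-03 -4.32010774e+00  1.52273865e-01]
```

>>> carry_out --targets '[[[0,-0.006,0],0]]'

```text
time: 35.65
tool_pos: [0.5252, -0.2984, 0.0349]
tool_rot: [-3.136, -0.012, 1.543]
contact_force: [25.8, -0.2, -16.5]
opening: 0.07
```

>>> carry_out --targets '[[[0,0,0],0],[[0,0,0],0],[[0,0,0],0]]' --fingers 0.12

```text
time: 36.02
tool_pos: [0.5258, -0.2982, 0.0351]
tool_rot: [-3.137, -0.012, 1.543]
contact_force: [-0.7, 0.1, 0.2]
opening: 0.0806
```

```bash
python3 - <<'E'
from h import *
s=st(); print(T()[1][:,2].round(3),s['torque'])
E
```

```text
t 36.02 p [ 0.5258 -0.2982  0.0351] r [-3.137 -0.012  1.543] F [-0.7  0.1  0.2] op 0.0806 q [-0.65  0.66  1.49  0.01  1.01 -0.62]
[-0.004  0.012 -1.   ] [-0.10789498  0.09697348  0.04952743]
```

The tool is square again (tilt 0.013 rad). I'll rise and go to blue.

>>> carry_out --targets '[[[0,0,-0.06],0],[[0,0,-0.06],0],[[0,0,-0.06],0],[[0,0,0],0]]'

```text
time: 36.52
tool_pos: [0.5248, -0.3011, 0.2208]
tool_rot: [-3.135, -0.013, 1.541]
contact_force: [0.1, 0.7, -0.7]
opening: 0.0806
```

>>> carry_out --targets '[[[-0.054,0,0],-0.025],[[-0.052,0,0],0],[[0,0,0],0]]' --fingers 0.65

```text
time: 36.9
tool_pos: [0.5215, -0.4088, 0.2184]
tool_rot: [-3.134, -0.014, 1.567]
contact_force: [-0.7, 0.9, 0.2]
opening: 0.0556
```

```bash
python3 - <<'E'
from h import *
s=st(); print(T()[1][:,2].round(3),rel([.525,-.405,.133]))
E
```

```text
t 36.9 p [ 0.5215 -0.4088  0.2184] r [-3.134 -0.014  1.567] F [-0.7  0.9  0.2] op 0.0556 q [-0.78  0.61  1.04  0.    1.51 -0.78]
[-0.008  0.014 -1.   ] [0.0026 0.0041 0.0854]
```

>>> carry_out --targets '[[[0.003,0.004,0.02],0],[[0,0,0.035],0],[[0,0,0.03],0],[[0,0,0],0]]'

```text
time: 37.4
tool_pos: [0.5231, -0.4011, 0.1287]
tool_rot: [-3.13, -0.019, 1.566]
contact_force: [-0.4, -0.8, 0.9]
opening: 0.0321
```

>>> carry_out --targets '[[[0,0,0],0],[[0,0,0],0],[[0,0,0],0],[[0,0,0],0],[[0,0,0],0]]' --fingers 1 --grip_force 12

```text
time: 38.02
tool_pos: [0.5244, -0.4016, 0.1331]
tool_rot: [-3.134, -0.015, 1.566]
contact_force: [-0.2, 0.0, -2.0]
opening: 0.0199
```

>>> carry_out --targets '[[[0,0,-0.02],0],[[0,0,-0.04],0],[[0,0,-0.055],0],[[0,0,0],0]]'

```text
time: 38.52
tool_pos: [0.525, -0.4033, 0.2509]
tool_rot: [-3.133, -0.016, 1.566]
contact_force: [0.0, -0.5, -1.2]
opening: 0.0199
```

```bash
python3 - <<'E'
from h import *
s=st(); print(T()[1][:,2].round(3)); both('s12c',(60,260,220,440))
E
```

```text
t 38.52 p [ 0.525  -0.4033  0.2509] r [-3.133 -0.016  1.566] F [ 0.  -0.5 -1.2] op 0.0199 q [-0.77  0.59  0.98  0.01  1.58 -0.77]
[-0.008  0.016 -1.   ]
```

View pics/s12c.png

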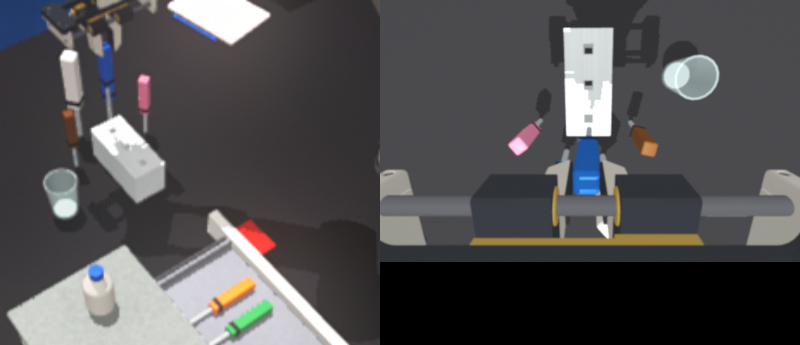

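>>> carry_out --targets '[[[0.056,0.013,0],0],[[0.056,0.013,0],0],[[0.056,0.013,0],0],[[0.056,0.013,0],0],[[0.056,0.013,0],0],[[0.056,0.013,0],0],[[0.04,0.013,0],0],[[0,0,0],0]]'

```text
time: 39.62
tool_pos: [0.6124, -0.0135, 0.2355]
tool_rot: [-3.099, -0.034, 1.562]
contact_force: [-0.3, -0.4, -1.1]
opening: 0.0196
```

>>> carry_out --targets '[[[0,0,0],-0.174],[[0,0,0],-0.174],[[0,0,0],-0.174],[[0,0,0],-0.174],[[0,0,0],-0.174],[[0,0,0],-0.174],[[0,0,0],-0.174],[[0,0,0],-0.174],[[0,0,0],-0.174],[[0,0,0],0]]'

```text
time: 40.88
tool_pos: [0.603, -0.0238, 0.2188]
tool_rot: [3.104, -0.072, -3.113]
contact_force: [-0.2, -0.4, -0.5]
opening: 0.0202
```

```bash
python3 - <<'E'
from h import *
s=st(); print(T()[1][:,2].round(3)); print(rel([.670,-.012,.2])); both('s13c')
E
```

```text
t 40.88 p [ 0.603  -0.0238  0.2188] r [ 3.104 -0.072 -3.113] F [-0.2 -0.4 -0.5] op 0.0202 q [-0.18  0.53  1.18  0.02  1.51 -1.78]
[-0.073  0.035 -0.997]
[-0.0685  0.0094  0.0143]
```

View pics/s13c.png

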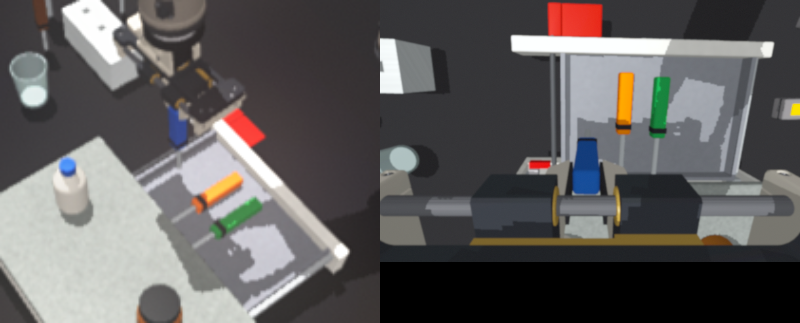

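>>> carry_out --targets '[[[-0.035,0.006,0],0.028],[[-0.033,0.005,0.003],0],[[0,0,0.012],0],[[0,0,0.01],0],[[0,0,0],0]]' --grip_force 5

```text
time: 41.6
tool_pos: [0.668, -0.0122, 0.1866]
tool_rot: [3.107, -0.078, 3.125]
contact_force: [-0.4, -0.1, -0.5]
opening: 0.0199
```

```bash
python3 - <<'E'
from h import *
s=st(); p,R=T(); print(R[:,2].round(3)); print('tip',p+R[:,2]*.118)
c,im=grab('top','t13')
for nm,lo,hi in [("orange",(8,150,80),(18,255,255)),("green",(50,120,40),(80,255,255)),("yellow",(24,120,120),(35,255,255))]:
    for a,ce,b,m in blobs(hsvm(im,lo,hi),40): print(nm,a,ce,ray(c,ce,.08 if nm!='yellow' else .025)[:2].round(3))
E
```

```text
t 41.6 p [ 0.668  -0.0122  0.1866] r [ 3.107 -0.078  3.125] F [-0.4 -0.1 -0.5] op 0.0199 q [-0.15  0.68  1.    0.02  1.54 -1.7 ]
[-0.077  0.036 -0.996]
tip [ 0.65892292 -0.00804698  0.06902126]
orange 215 [219.8       133.6372093] [0.788 0.175]
orange 70 [456.92857143 208.31428571] [ 0.607 -0.436]
yellow 135 [151.00740741 214.52592593] [0.579 0.361]
yellow 147 [143.03401361 269.17006803] [0.435 0.372]
```

The first case has been knocked: its patch is now at top px (151,215), so I'll re-measure it later. I'll continue laying blue.

>>> carry_out --targets '[[[0,0,0.008],0],[[0,0,0.004],0],[[0,0,0.001],0]]' --grip_force 4

```text
time: 42.02
tool_pos: [0.667, -0.0121, 0.1753]
tool_rot: [3.108, -0.074, 3.125]
contact_force: [-0.2, -0.1, 1.6]
opening: 0.0202
```

>>> carry_out --targets '[[[0.014,0,0.002],0],[[0.012,0,0.003],0],[[0.012,0,0.004],0],[[0.012,0,0.006],0],[[0,0,0],0]]' --grip_force 3

```text
time: 42.65
tool_pos: [0.6167, -0.011, 0.168]
tool_rot: [3.109, -0.066, 3.124]
contact_force: [0.2, 0.5, -0.5]
opening: 0.02
```

```bash
python3 - <<'E'
from h import *
st(); both('s14c')
E
```

```text
t 42.65 p [ 0.6167 -0.011   0.168 ] r [ 3.109 -0.066  3.124] F [ 0.2  0.5 -0.5] op 0.02 q [-0.16  0.58  1.23  0.02  1.4  -1.71]
```

View pics/s14c.png

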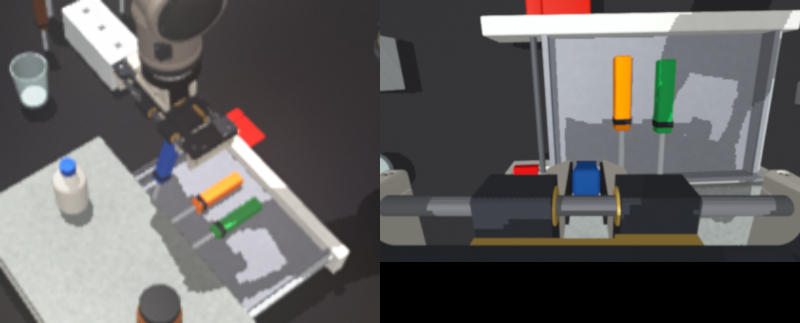

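>>> carry_out --targets '[[[0.0103,0,0.0075],0],[[0.0103,0,0.0075],0],[[0.0103,0,0.0075],0],[[0.0082,0,0.0092],0],[[0.0082,0,0.0092],0],[[0.0082,0,0.0092],0],[[0,0,0],0]]'

```text
time: 43.62
tool_pos: [0.5616, -0.0088, 0.1225]
tool_rot: [3.109, -0.06, 3.124]
contact_force: [0.9, -0.1, -1.3]
opening: 0.0198
```

>>> carry_out --targets '[[[0.0056,0,0.0108],0],[[0.0056,0,0.0108],0],[[0.0056,0,0.0108],0],[[0,0,0],0]]'

```text
time: 44.12
tool_pos: [0.5422, -0.0074, 0.0888]
tool_rot: [3.109, -0.06, 3.124]
contact_force: [0.2, -0.9, -0.4]
opening: 0.0199
```

>>> carry_out --targets '[[[0.003,0,0.009],0],[[0.002,0,0.009],0],[[0,0,0.002],0],[[0,0,0],0]]'

```text
time: 44.62
tool_pos: [0.5362, -0.0067, 0.068]
tool_rot: [3.11, -0.059, 3.124]
contact_force: [-0.5, 0.9, 0.1]
opening: 0.0199
```

```bash
python3 - <<'E'
from h import *
st(); both('s15c')
E
```

```text
t 44.62 p [ 0.5362 -0.0067  0.068 ] r [ 3.11  -0.059  3.124] F [-0.5  0.9  0.1] op 0.0199 q [-0.17  0.54  1.61  0.03  1.05 -1.74]
```

View pics/s15c.png

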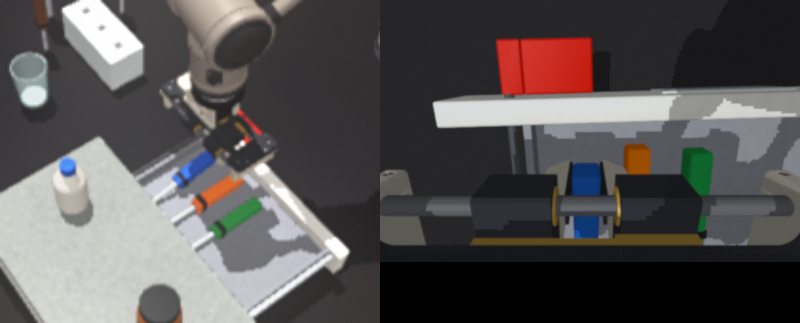

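>>> carry_out --targets '[[[0,0,0],0],[[0,0,0],0],[[0,0,0],0],[[0,0,0],0]]' --fingers 0.7

```text
time: 45.22
tool_pos: [0.537, -0.0069, 0.0689]
tool_rot: [3.11, -0.057, 3.124]
contact_force: [-0.5, -0.0, -0.1]
opening: 0.0276
```

>>> carry_out --targets '[[[0,0,-0.01],0],[[0,0,-0.04],0],[[0,0,-0.06],0],[[0,0,-0.06],0],[[0,0,0],0]]'

```text
time: 45.85
tool_pos: [0.5469, -0.0127, 0.2463]
tool_rot: [3.11, -0.056, 3.124]
contact_force: [-0.7, -0.3, -0.4]
opening: 0.0276
```

```bash
python3 - <<'E'
from h import *
st(); both('s16c'); c,im=grab('top','t16'); cs,ims=grab('scene')
cv2.imwrite('pics/t16c.png',cv2.resize(im[160:300,120:350],None,fx=3.4,fy=3.4))
for cn,cc,I in (("top",c,im),("scene",cs,ims)):
  for a,ce,b,m in blobs(hsvm(I,(24,120,120),(35,255,255)),40):
    P=[ray(cc,q,.025) for q in cv2.boxPoints(cv2.minAreaRect(cv2.findContours(m,0,2)[0][0]))]
    e=[P[1]-P[0],P[2]-P[1]]; L=e[0] if np.linalg.norm(e[0])>np.linalg.norm(e[1]) else e[1]
    print(cn,a,ce,ray(cc,ce,.025)[:2].round(4),'long',np.degrees(np.arctan2(L[1],L[0])).round(1),[np.linalg.norm(x).round(3) for x in e])
E
```

```text
t 45.85 p [ 0.5469 -0.0127  0.2463] r [ 3.11  -0.056  3.124] F [-0.7 -0.3 -0.4] op 0.0276 q [-0.18  0.39  1.33  0.02  1.48 -1.73]
top 135 [151.00740741 214.52592593] [0.5786 0.3608] long -88.8 [np.float64(0.048), np.float64(0.019)]
top 143 [142.90909091 269.21678322] [0.4346 0.3724] long -102.7 [np.float64(0.019), np.float64(0.05)]
scene 118 [465.94067797 298.94067797] [0.4343 0.3734] long 77.3 [np.float64(0.019), np.float64(0.05)]
scene 139 [425.9352518  325.43884892] [0.578  0.3616] long 94.2 [np.float64(0.019), np.float64(0.05)]
```

View pics/s16c.png

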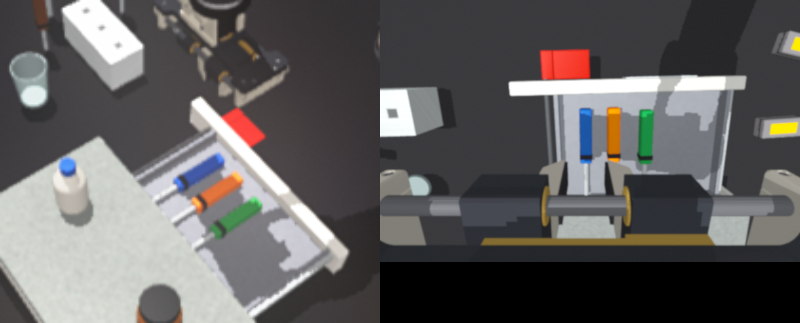

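View pics/t16c.png

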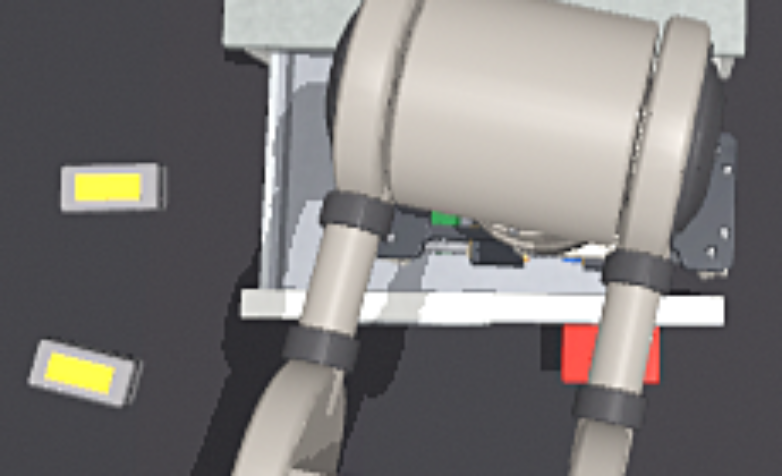

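All three drivers lie flat in the tray (scene crop (200,172), (217,193), (237,217)). The cases are now at (0.578,0.361) with its long axis at 92°, and (0.4345,0.373) with its long axis at 77°. Top and scene views agree to 1 mm. Next is the knocked case.

>>> carry_out --targets '[[[0,0,0],0.187],[[0,0,0],0.187],[[0,0,0],0.187],[[0,0,0],0.187],[[0,0,0],0.187],[[0,0,0],0.187],[[0,0,0],0.187],[[0,0,0],0.187],[[0,0,0],0]]' --fingers 0.35

```text
time: 47.18
tool_pos: [0.5353, -0.0104, 0.2227]
tool_rot: [-3.042, -0.045, 1.617]
contact_force: [-0.6, 0.2, 0.1]
opening: 0.0594
```

```bash
python3 - <<'E'
from h import *
st(); print(T()[1][:,2].round(3)); print(rel([.578,.361,.2]))
E
```

```text
t 47.17 p [ 0.5353 -0.0104  0.2227] r [-3.042 -0.045  1.617] F [-0.6  0.2  0.1] op 0.0594 q [-0.18  0.41  1.36  0.02  1.47 -0.23]
[-0.102  0.041 -0.994]
[0.3676 0.0635 0.0333]
```

>>> carry_out --targets '[[[0.052,0.009,0.002],0],[[0.052,0.009,0.002],0],[[0.052,0.009,0.002],0],[[0.052,0.009,0.002],0],[[0.052,0.009,0.002],0],[[0.052,0.009,0.002],0],[[0.052,0.009,0.002],0],[[0,0,0],0]]'

```text
time: 48.18
tool_pos: [0.573, 0.3668, 0.2085]
tool_rot: [-3.027, -0.046, 1.649]
contact_force: [-0.2, -0.9, -0.1]
opening: 0.0595
```

```bash
python3 - <<'E'
from h import *
st(); print(T()[1][:,2].round(3)); print(rel([.578,.361,.1]))
c,im=grab('wrist','w17'); print(proj(c,(.578,.361,.025)))
for a,ce,b,m in blobs(hsvm(im,(24,120,120),(35,255,255)),40): print(ce,ray(c,ce,.025).round(4), cv2.minAreaRect(cv2.findContours(m,0,2)[0][0]))
E
```

```text
t 48.17 p [0.573  0.3668 0.2085] r [-3.027 -0.046  1.649] F [-0.2 -0.9 -0.1] op 0.0595 q [0.42 0.7  0.91 0.08 1.63 0.34]
[-0.118  0.037 -0.992]
[-0.0111  0.0169  0.1068]
[336.67882694 185.88824527]
[207.87967914 160.1657754 ] [0.4345 0.3744 0.025 ] ((207.365234375, 160.57962036132812), (18.20766830444336, 44.05259323120117), 14.42077350616455)
[337.31156463 185.26666667] [0.5786 0.3618 0.025 ] ((337.4502868652344, 185.44476318359375), (17.029062271118164, 43.62383270263672), 3.012787342071533)
```

View pics/w17.png

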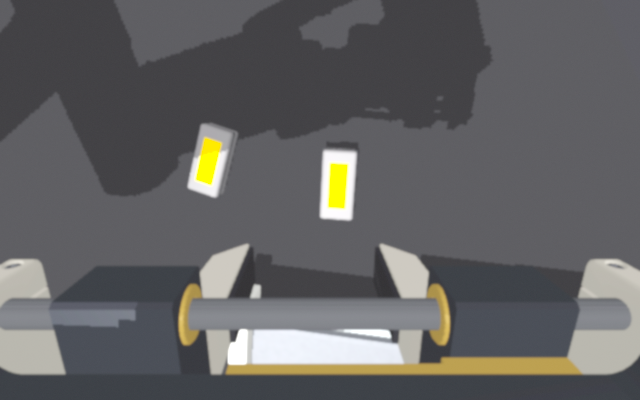

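Tilt is back to 0.12 rad. I'll square it again by clamping the tray's front panel at its empty left end. The tray is locked, and pulling it outwards only runs it to its end stop.

>>> carry_out --targets '[[[-0.0515,-0.0205,0],0],[[-0.0515,-0.0205,0],0],[[-0.0515,-0.0205,0],0],[[-0.0515,-0.0205,0],0],[[0,0,0],0.078],[[0,0,0],0]]'

```text
time: 48.98
tool_pos: [0.5034, 0.1386, 0.2052]
tool_rot: [-3.018, -0.032, 1.576]
contact_force: [0.6, -0.3, 1.0]
opening: 0.06
```

```bash
python3 - <<'E'
from h import *
st(); print(T()[1][:,2].round(3)); print(rel([.490,.16,.068]))
E
```

```text
t 48.98 p [0.5034 0.1386 0.2052] r [-3.018 -0.032  1.576] F [ 0.6 -0.3  1. ] op 0.06 q [0.09 0.41 1.42 0.04 1.43 0.08]
[-0.124  0.032 -0.992]
[0.017  0.0038 0.1384]
```

>>> carry_out --targets '[[[0.017,0.004,0.04],0],[[0,0,0.04],0],[[0,0,0.04],0],[[0,0,0.015],0],[[0,0,0],0]]'

```text
time: 49.6
tool_pos: [0.4904, 0.1589, 0.0676]
tool_rot: [-3.02, -0.033, 1.591]
contact_force: [-0.3, 0.8, -0.1]
opening: 0.0593
```

```bash
python3 - <<'E'
from h import *
st(); print(T()[1][:,2].round(3)); print(rel([.490,.16,.068]));both('s18c',(160,320,260,460))
E
```

```text
t 49.6 p [0.4904 0.1589 0.0676] r [-3.02  -0.033  1.591] F [-0.3  0.8 -0.1] op 0.0593 q [0.13 0.53 1.63 0.05 1.1  0.08]
[-0.122  0.031 -0.992]
[ 0.0012 -0.0004 -0.0003]
```

View pics/s18c.png

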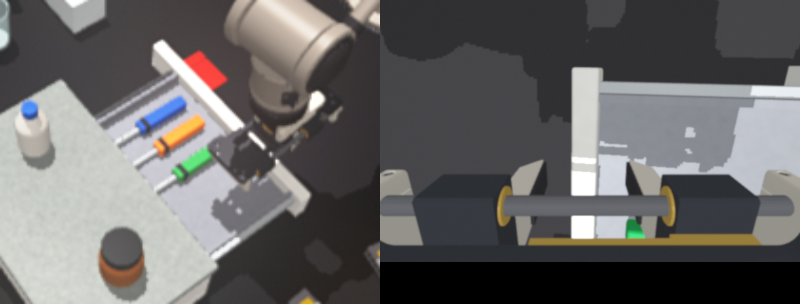

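>>> carry_out --targets '[[[0,0,0],0],[[0,0,0],0],[[0,0,0],0],[[0,0,0],0],[[0,0,0],0],[[0,0,0],0]]' --fingers 1 --grip_force 20

```text
time: 50.45
tool_pos: [0.4935, 0.1591, 0.0716]
tool_rot: [-3.028, -0.034, 1.591]
contact_force: [0.6, -1.0, 1.0]
opening: 0.0045
```

>>> carry_out --targets '[[[0,-0.006,0],0],[[0,-0.007,0],0],[[0,0,0],0]]'

```text
time: 50.82
tool_pos: [0.4793, 0.1588, 0.073]
tool_rot: [-3.027, -0.034, 1.592]
contact_force: [0.4, 0.3, -0.1]
opening: 0.0007
```

```bash
python3 - <<'E'
from h import *
s=st(); print(T()[1][:,2].round(3),s['torque'])
E
```

```text
t 50.83 p [0.4793 0.1588 0.073 ] r [-3.027 -0.034  1.592] F [ 0.4  0.3 -0.1] op 0.0007 q [0.14 0.51 1.66 0.05 1.09 0.09]
[-0.115  0.032 -0.993] [-0.14258594  0.04917939 -0.01808325]
```

```bash
python3 - <<'E'
from h import *
both('s19c',(160,320,260,460))
E
```

```text
(no output)
```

View pics/s19c.png

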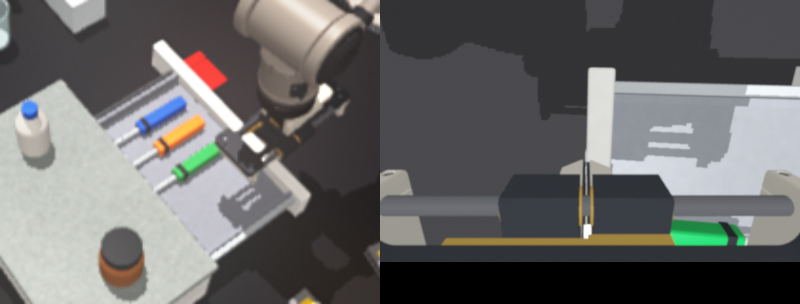

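```bash
python3 - <<'E'
from h import *
c,im=grab('wrist','w20'); st()
for x in (.481,.501):
    for y in (.2335,.16,.12): print(x,y,proj(c,(x,y,.083)).round(0))
print('tcp',proj(c,T()[0]))
c,im=grab('top'); g=cv2.cvtColor(im,cv2.COLOR_BGR2GRAY); print(g[240:262,195],g[240:262,325]); cv2.imwrite('pics/t20.png',cv2.resize(im[160:300,120:350],None,fx=3.4,fy=3.4))
E
```

```text
t 50.98 p [0.48   0.1587 0.073 ] r [-3.028 -0.034  1.591] F [-0.4  0.2 -0.4] op 0.0006 q [0.14 0.51 1.66 0.05 1.09 0.09]
0.481 0.2335 [316. 106.]
0.481 0.16 [312. 247.]
0.481 0.12 [311. 312.]
0.501 0.2335 [357. 107.]
0.501 0.16 [349. 249.]
0.501 0.12 [346. 315.]
tcp [312.50081637 241.9380682 ]
[205 204 202 201 199 199 197 194 193 191 189 184 180 176 172 162 151 173
 147 130 120 209] [ 74  75  74  74  76  69  14 255 255 255 255 255 255 255 255 203  49  70
  73  73  75  73]
```

View pics/w20.png

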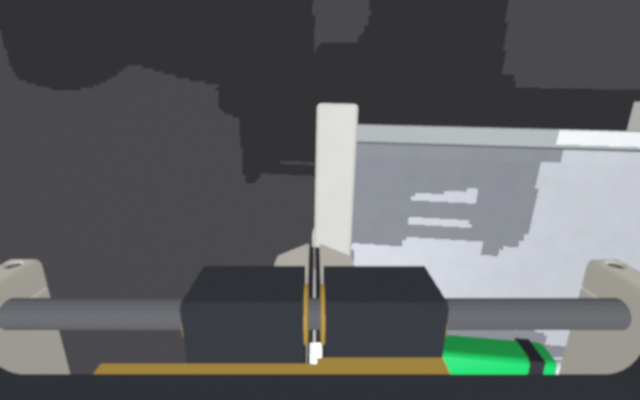

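View pics/t20.png

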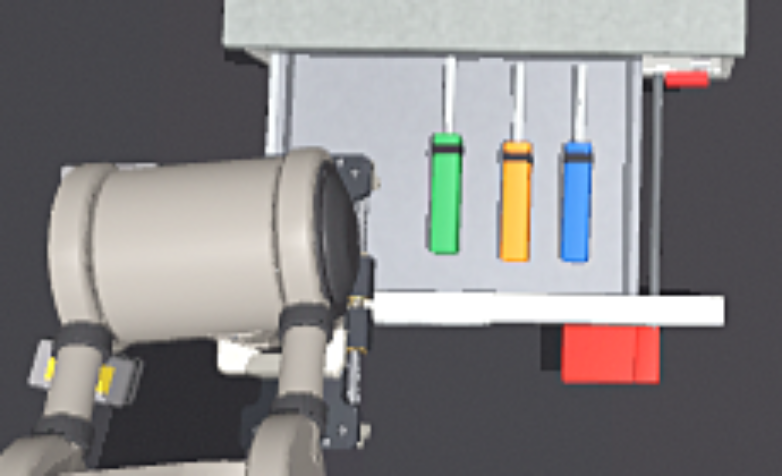

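The fingers closed with nothing between them near the panel's top edge: opening 0.0007 and no force. The tray and tools haven't moved, and no harm was done. I'll accept the tilt and go on with the cases.

>>> carry_out --targets '[[[0,0,-0.03],0],[[0,0,-0.05],0],[[0,0,-0.05],0],[[0,0,0],0]]' --fingers 0.35

```text
time: 51.52
tool_pos: [0.4956, 0.1544, 0.2051]
tool_rot: [-3.026, -0.034, 1.591]
contact_force: [-0.3, 1.2, -1.1]
opening: 0.0365
```

```bash
python3 - <<'E'
from h import *
st(); print(T()[1][:,2].round(3)); print(rel([.4345,.373,.15]))
c,im=grab('top'); cs,ims=grab('scene')
for cn,cc,I in (("top",c,im),("scene",cs,ims)):
  for a,ce,b,m in blobs(hsvm(I,(24,120,120),(35,255,255)),40):
    print(cn,ray(cc,ce,.025)[:2].round(4))
E
```

```text
t 51.52 p [0.4956 0.1544 0.2051] r [-3.026 -0.034  1.591] F [-0.3  1.2 -1.1] op 0.0365 q [0.12 0.39 1.44 0.05 1.42 0.09]
[-0.116  0.031 -0.993]
[ 0.2178 -0.0491  0.0687]
top [0.4348 0.3721]
scene [0.4369 0.3879]
```

>>> carry_out --targets '[[[0.05,0.025,0],0],[[0.05,0.025,0.005],0],[[0.05,0.025,0.015],0],[[0.05,0.025,0.02],0],[[0,0,0],0]]'

```text
time: 52.25
tool_pos: [0.5812, 0.3609, 0.1418]
tool_rot: [-3.001, -0.026, 1.587]
contact_force: [0.4, -1.1, -0.6]
opening: 0.0598
```

```bash
python3 - <<'E'
from h import *
st(); print(T()[1][:,2].round(3)); print(rel([.577,.3615,.008]), rel([.577,.3615,.06]))
c,im=grab('wrist','w21')
for a,ce,b,m in blobs(hsvm(im,(24,120,120),(35,255,255)),40): print(ce,ray(c,ce,.025).round(4))
E
```

```text
t 52.25 p [0.5812 0.3609 0.1418] r [-3.001 -0.026  1.587] F [ 0.4 -1.1 -0.6] op 0.0598 q [0.4  0.76 0.97 0.08 1.53 0.38]
[-0.14   0.024 -0.99 ]
[-0.0029  0.0146  0.133 ] [-0.0015  0.0073  0.0815]
[174.16952381 169.65428571] [0.4344 0.3742 0.025 ]
[328.20073327 190.736022  ] [0.5785 0.362  0.025 ]
```

>>> carry_out --targets '[[[-0.002,0.008,0.05],-0.02],[[0,0.006,0.05],0],[[0,0,0.025],0],[[0,0,0],0]]'

```text
time: 52.8
tool_pos: [0.5778, 0.356, 0.0158]
tool_rot: [-3.004, -0.028, 1.603]
contact_force: [0.5, -0.3, 1.8]
opening: 0.0593
```

```bash
python3 - <<'E'
from h import *
st(); print(T()[1][:,2].round(3)); print(rel([.577,.3615,.01]))
E
```

```text
t 52.8 p [0.5778 0.356  0.0158] r [-3.004 -0.028  1.603] F [ 0.5 -0.3  1.8] op 0.0593 q [0.4  0.86 1.13 0.08 1.27 0.34]
[-0.138  0.023 -0.99 ]
[0.0053 0.0002 0.006 ]
```

>>> carry_out --targets '[[[0.005,0,0.006],0],[[0,0,0],0]]'

```text
time: 53.05
tool_pos: [0.5783, 0.3609, 0.0128]
tool_rot: [-3.008, -0.029, 1.602]
contact_force: [-0.4, 0.4, 0.5]
opening: 0.0595
```

>>> carry_out --targets '[[[0,0,0],0],[[0,0,0],0],[[0,0,0],0],[[0,0,0],0],[[0,0,0],0]]' --fingers 1 --grip_force 20

```text
time: 53.68
tool_pos: [0.5799, 0.3615, 0.0158]
tool_rot: [-3.013, -0.031, 1.602]
contact_force: [-0.0, -0.3, -0.1]
opening: 0.0144
```

>>> carry_out --targets '[[[0,0,-0.02],0],[[0,0,-0.04],0],[[0,0,-0.06],0],[[0,0,-0.04],0],[[0,0,0],0]]'

```text
time: 54.3
tool_pos: [0.6006, 0.3569, 0.1775]
tool_rot: [-3.009, -0.029, 1.602]
contact_force: [-0.2, -0.5, 0.0]
opening: 0.0002
```

```bash
python3 - <<'E'
from h import *
st(); print(T()[1][:,2].round(3)); both('s22c',(200,400,300,540))
E
```

```text
t 54.3 p [0.6006 0.3569 0.1775] r [-3.009 -0.029  1.602] F [-0.2 -0.5  0. ] op 0.0002 q [0.39 0.77 0.85 0.07 1.63 0.36]
[-0.133  0.025 -0.991]
```

View pics/s22c.png

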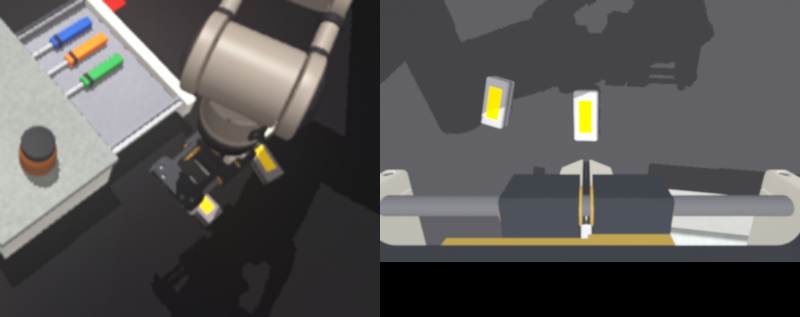

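The grip slipped off. The pads evidently begin about 10 mm above the TCP, so I have to go lower. With this tilt the body would also foul the unit, so I'll first square the tool by hooking the closed fingers behind the panel and pulling gently. The end stop will take the load.

>>> carry_out --targets '[[[-0.049,-0.0155,-0.003],0],[[-0.049,-0.0155,-0.003],0],[[-0.049,-0.0155,0],0],[[-0.049,-0.0155,0],0],[[0,0,0],0]]'

```text
time: 55.02
tool_pos: [0.5364, 0.1526, 0.1715]
tool_rot: [-2.983, -0.023, 1.605]
contact_force: [0.1, -0.4, -1.0]
opening: 0.0006
```

```bash
python3 - <<'E'
from h import *
st(); print(T()[1][:,2].round(3)); print(rel([.535,.16,.064]))
c,im=grab('top'); cs,ims=grab('scene')
for cn,cc,I in (("top",c,im),("scene",cs,ims)):
  for a,ce,b,m in blobs(hsvm(I,(24,120,120),(35,255,255)),40):
    print(cn,a,ray(cc,ce,.025)[:2].round(4))
E
```

```text
t 55.02 p [0.5364 0.1526 0.1715] r [-2.983 -0.023  1.605] F [ 0.1 -0.4 -1. ] op 0.0006 q [0.12 0.52 1.33 0.04 1.44 0.07]
[-0.159  0.017 -0.987]
[0.005  0.0158 0.1065]
top 136 [0.578  0.3622]
top 59 [0.4407 0.3801]
scene 100 [0.4349 0.3775]
scene 52 [0.5772 0.3769]
```

>>> carry_out --targets '[[[0.005,0.014,0.045],0],[[0,0,0.045],0],[[0,0,0.014],0],[[0,0,0],0]]'

```text
time: 55.62
tool_pos: [0.5353, 0.168, 0.0627]
tool_rot: [-2.984, -0.025, 1.613]
contact_force: [0.1, 0.2, -0.3]
opening: -0.0
```

>>> carry_out --targets '[[[0,-0.01,0.001],0],[[0,-0.008,0.001],0],[[0,0,0],0]]'

```text
time: 56.0
tool_pos: [0.5181, 0.168, 0.0669]
tool_rot: [-2.99, -0.026, 1.613]
contact_force: [-0.1, -0.6, 0.8]
opening: 0.0006
```

>>> carry_out --targets '[[[0,-0.006,0.004],0],[[0,-0.005,0.001],0]]'

```text
time: 56.25
tool_pos: [0.5066, 0.1675, 0.0644]
tool_rot: [-2.992, -0.026, 1.613]
contact_force: [0.1, -0.6, 0.5]
opening: 0.0006
```

>>> carry_out --targets '[[[0,-0.006,0.001],0],[[0,-0.006,0.001],0]]'

```text
time: 56.5
tool_pos: [0.4937, 0.1669, 0.0642]
tool_rot: [-2.992, -0.026, 1.613]
contact_force: [0.1, -0.0, -0.9]
opening: 0.0007
```

Still no contact: the fingertips evidently don't bear within about 19 mm of the TCP. I'll lift out, square at the stand again, overshooting slightly to pre-compensate the drift, then come back for the cases.

>>> carry_out --targets '[[[0,0,-0.03],0],[[0,0,-0.06],0],[[0,0,-0.06],0],[[0,0,0],0]]' --fingers 0

```text
time: 57.0
tool_pos: [0.5148, 0.1637, 0.2159]
tool_rot: [-2.989, -0.026, 1.613]
contact_force: [0.1, 1.0, -1.8]
opening: 0.0361
```

>>> carry_out --targets '[[[-0.058,0.005,0],0],[[-0.058,0.005,0],0],[[-0.058,0.005,0],0],[[-0.058,0.005,0],0],[[-0.058,0.005,0],0],[[-0.058,0.005,0],0],[[-0.058,0.005,0],0],[[-0.045,0.005,0],0],[[0,0,0],0]]'

```text
time: 58.12
tool_pos: [0.5696, -0.2952, 0.1846]
tool_rot: [-2.976, -0.034, 1.617]
contact_force: [0.3, 0.4, -0.6]
opening: 0.0917
```

```bash
python3 - <<'E'
from h import *
st(); print(T()[1][:,2].round(3)); print(rel([.525,-.295,.035]),rel([.533,-.295,.085]))
c,im=grab('top'); cs,ims=grab('scene')
for cn,cc,I in (("top",c,im),("scene",cs,ims)):
  for a,ce,b,m in blobs(hsvm(I,(24,120,120),(35,255,255)),40):
    P=[ray(cc,q,.025) for q in cv2.boxPoints(cv2.minAreaRect(cv2.findContours(m,0,2)[0][0]))]
    e=[P[1]-P[0],P[2]-P[1]]; L=e[0] if np.linalg.norm(e[0])>np.linalg.norm(e[1]) else e[1]
    print(cn,a,ray(cc,ce,.025)[:2].round(4),np.degrees(np.arctan2(L[1],L[0])).round(1))
E
```

```text
t 58.12 p [ 0.5696 -0.2952  0.1846] r [-2.976 -0.034  1.617] F [ 0.3  0.4 -0.6] op 0.0917 q [-0.56  0.69  1.   -0.07  1.61 -0.61]
[-0.167  0.026 -0.986]
[-0.0028 -0.0192  0.1549] [-0.0015 -0.0196  0.1043]
top 135 [0.5786 0.3608] -88.8
top 143 [0.4346 0.3724] -102.7
scene 120 [0.4341 0.373 ] 77.3
scene 139 [0.578  0.3616] 94.2
```

>>> carry_out --targets '[[[-0.002,-0.018,0.04],0.04],[[0,-0.004,0.04],0],[[0,0,0],0]]'

```text
time: 58.6
tool_pos: [0.535, -0.2874, 0.1093]
tool_rot: [-2.976, -0.029, 1.585]
contact_force: [0.2, 0.3, 0.4]
opening: 0.0918
```

```bash
python3 - <<'E'
from h import *
st(); print(T()[1][:,2].round(3)); print(rel([.520,-.295,.035]))
E
```

```text
t 58.6 p [ 0.535  -0.2874  0.1093] r [-2.976 -0.029  1.585] F [0.2 0.3 0.4] op 0.0918 q [-0.58  0.67  1.24 -0.07  1.38 -0.58]
[-0.166  0.026 -0.986]
[-0.0096 -0.0026  0.0755]
```

>>> carry_out --targets '[[[-0.009,-0.002,0.025],0],[[0,0,0.025],0],[[0,0,0.022],0],[[0,0,0],0]]'

```text
time: 59.1
tool_pos: [0.5274, -0.2923, 0.0449]
tool_rot: [-2.986, -0.023, 1.592]
contact_force: [0.7, 0.8, 0.4]
opening: 0.092
```

>>> carry_out --targets '[[[0,0,0],0],[[0,0,0],0],[[0,0,0],0],[[0,0,0],0],[[0,0,0],0]]' --fingers 1 --grip_force 20

```text
time: 59.72
tool_pos: [0.5333, -0.2929, 0.05]
tool_rot: [-2.998, -0.018, 1.594]
contact_force: [17.7, 1.2, -10.5]
opening: 0.0465
```

>>> carry_out --targets '[[[0,-0.007,0],0],[[0,-0.007,0],0],[[0,-0.007,0],0]]'

```text
time: 60.1
tool_pos: [0.5416, -0.2929, 0.0481]
tool_rot: [-3.059, -0.009, 1.594]
contact_force: [30.1, 0.6, -14.4]
opening: 0.0323
```

```bash
python3 - <<'E'
from h import *
s=st(); print(T()[1][:,2].round(3),s['torque'])
E
```

```text
t 60.1 p [ 0.5416 -0.2929  0.0481] r [-3.059 -0.009  1.594] F [ 30.1   0.6 -14.4] op 0.0323 q [-0.6   0.7   1.37 -0.04  1.15 -0.6 ]
[-0.082  0.007 -0.997] [-0.05712598 -5.05046824 -0.04589761]
```

>>> carry_out --targets '[[[0,-0.007,0],0],[[0,-0.007,0],0],[[0,-0.007,0],0]]'

```text
time: 60.48
tool_pos: [0.5427, -0.2933, 0.0488]
tool_rot: [-3.104, -0.0, 1.595]
contact_force: [26.8, 0.8, -14.1]
opening: 0.0317
```

```bash
python3 - <<'E'
from h import *
s=st(); print(T()[1][:,2].round(3),s['torque']); both('s23c',(60,260,220,440))
E
```

```text
t 60.48 p [ 0.5427 -0.2933  0.0488] r [-3.104 -0.     1.595] F [ 26.8   0.8 -14.1] op 0.0317 q [-0.61  0.67  1.41 -0.02  1.09 -0.62]
[-0.037 -0.001 -0.999] [ 0.25140219 -4.22250403 -0.0685781 ]
```

View pics/s23c.png

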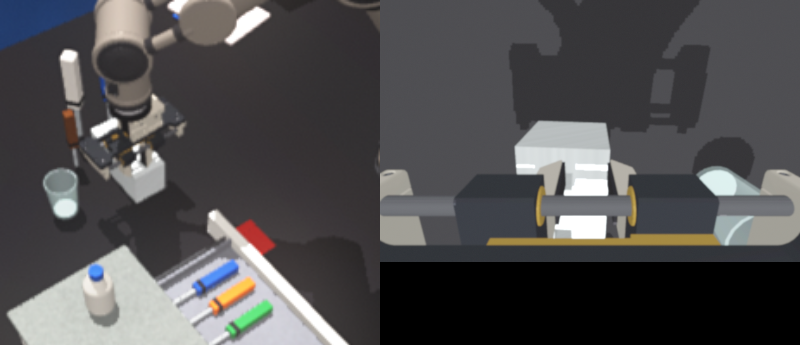

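>>> carry_out --targets '[[[0,-0.007,0],0],[[0,-0.007,0],0],[[0,-0.007,0],0],[[0,-0.007,0],0]]'

```text
time: 61.08
tool_pos: [0.5169, -0.2942, 0.0506]
tool_rot: [-3.11, 0.002, 1.596]
contact_force: [0.1, 0.1, -0.6]
opening: 0.0005
```

>>> carry_out --targets '[[[0,-0.007,0],0],[[0,-0.007,0],0],[[0,-0.007,0],0],[[0,-0.007,0],0]]'

```text
time: 61.58
tool_pos: [0.486, -0.2951, 0.0515]
tool_rot: [-3.109, 0.001, 1.595]
contact_force: [0.8, 1.1, 0.8]
opening: 0.0005
```

```bash
python3 - <<'E'
from h import *
s=st(); print(T()[1][:,2].round(3),s['torque'])
E
```

```text
t 61.58 p [ 0.486  -0.2951  0.0515] r [-3.109e+00  1.000e-03  1.595e+00] F [0.8 1.1 0.8] op 0.0005 q [-0.67  0.59  1.57 -0.03  1.01 -0.68]
[-0.032 -0.002 -0.999] [-0.09717951  0.04257442  0.01200096]
```

The fingers passed through the stand's edge without bearing, so I need to know where the fingertips really make contact. I'll test that on the open bench nearby.

>>> carry_out --targets '[[[0,0,-0.05],0],[[0.05,-0.03,-0.03],0],[[0.05,-0.02,0],0],[[0,0,0.05],0],[[0,0,0.03],0],[[0,0,0.02],0],[[0,0,0],0]]'

```text
time: 62.45
tool_pos: [0.4334, -0.1979, 0.0333]
tool_rot: [-3.115, 0.004, 1.594]
contact_force: [1.0, -0.3, -0.2]
opening: 0.0001
```

```bash
python3 - <<'E'
from h import *
s=st(); print(T()[1][:,2].round(3)); both('s24c',(60,260,220,440))
E
```

```text
t 62.45 p [ 0.4334 -0.1979  0.0333] r [-3.115  0.004  1.594] F [ 1.  -0.3 -0.2] op 0.0001 q [-0.58  0.48  1.85 -0.03  0.83 -0.58]
[-0.027 -0.005 -1.   ]
```

View pics/s24c.png

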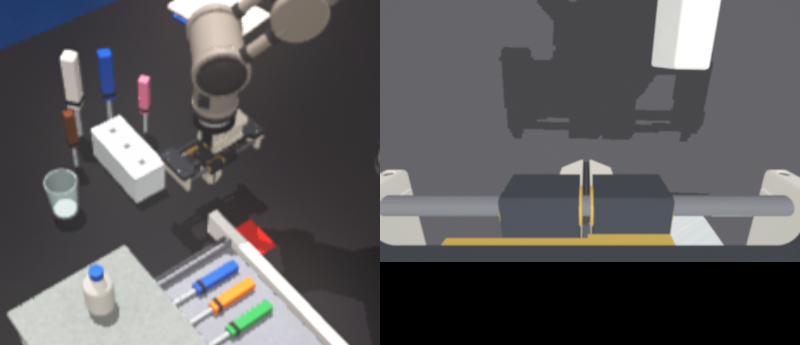

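>>> carry_out --targets '[[[0,0,0.012],0],[[0,0,0.01],0],[[0,0,0],0]]'

```text
time: 62.92
tool_pos: [0.4352, -0.1998, 0.013]
tool_rot: [-3.12, 0.008, 1.594]
contact_force: [-0.2, 0.2, -0.2]
opening: 0.0004
```

>>> carry_out --targets '[[[0,0,0.006],0],[[0,0,0.006],0],[[0,0,0],0]]'

```text
time: 63.3
tool_pos: [0.4351, -0.2, 0.0003]
tool_rot: [-3.121, 0.008, 1.594]
contact_force: [-0.3, -0.1, 0.2]
opening: 0.0003
```

>>> carry_out --targets '[[[0,0,0.004],0],[[0,0,0.003],0]]'

```text
time: 63.55
tool_pos: [0.4352, -0.2002, -0.0068]
tool_rot: [-3.121, 0.009, 1.594]
contact_force: [-0.6, 0.2, 0.2]
opening: 0.0002
```

>>> carry_out --targets '[[[0,0,0.005],0],[[0,0,0.004],0]]'

```text
time: 63.8
tool_pos: [0.4351, -0.2003, -0.0163]
tool_rot: [-3.122, 0.009, 1.594]
contact_force: [1.2, 0.1, 0.4]
opening: 0.0003
```

```bash
python3 - <<'E'
from h import *
s=st(); c,im=grab('scene'); cv2.imwrite('pics/s25.png',cv2.resize(im[90:210,270:410],None,fx=5,fy=5,interpolation=2))
print(proj(c,T()[0]),proj(c,T()[0]-T()[1][:,2]*.019),proj(c,T()[0]-T()[1][:,2]*.066))
E
```

```text
t 63.8 p [ 0.4351 -0.2003 -0.0163] r [-3.122  0.009  1.594] F [1.2 0.1 0.4] op 0.0003 q [-0.58  0.57  1.88 -0.03  0.7  -0.58]
[340.06559806 177.0645808 ] [340.28147842 173.7494754 ] [340.83707533 165.21760937]
```

View pics/s25.png

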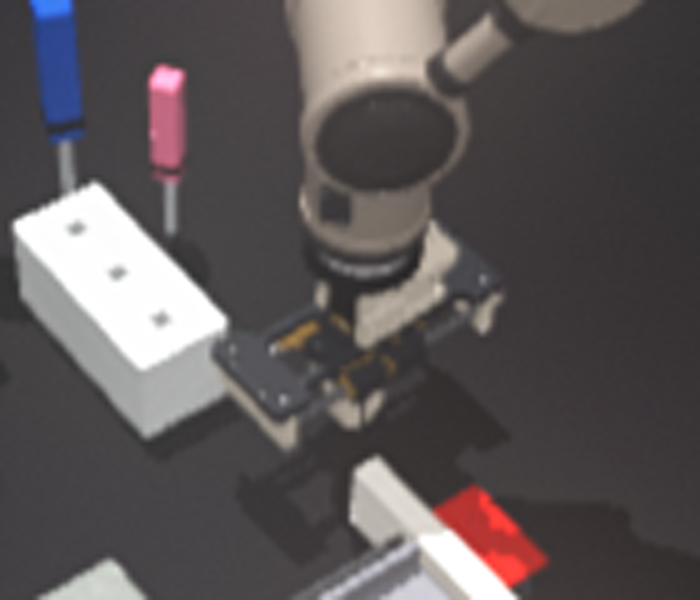

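>>> carry_out --targets '[[[0,0,0.004],0],[[0,0,0.004],0]]'

```text
time: 64.1
tool_pos: [0.4348, -0.2004, -0.0252]
tool_rot: [-3.121, 0.009, 1.594]
contact_force: [0.8, -0.1, -0.2]
opening: 0.0005
```

>>> carry_out --targets '[[[0,0,0.004],0],[[0,0,0.003],0]]'

```text
time: 64.35
tool_pos: [0.4349, -0.2005, -0.0256]
tool_rot: [-3.123, 0.01, 1.594]
contact_force: [-9.3, 6.1, 39.9]
opening: 0.001
```

The bench contact came at a reported TCP z of -0.025. So the bearing fingertips sit about 25 mm above the reported TCP, which explains every miss. I'll use that offset from now on. Tilt is down to 0.02. Next is the case at (0.4345, 0.373).

>>> carry_out --targets '[[[0,0,-0.03],0],[[0,0,-0.06],0],[[0.02,0,-0.05],0],[[0.057,0,0],0],[[0.057,0,0],0],[[0.057,0,0],0],[[0.057,0,0],0],[[0.057,0,0],0],[[0.057,0,0],0],[[0,0,0],0]]' --fingers 0.4

```text
time: 65.6
tool_pos: [0.4316, 0.173, 0.1162]
tool_rot: [-3.132, 0.012, 1.591]
contact_force: [0.6, -0.4, 0.0]
opening: 0.0551
```

```bash
python3 - <<'E'
from h import *
s=st(); print(T()[1][:,2].round(3)); print(rel([.4345,.373,.1]))
E
```

```text
t 65.6 p [0.4316 0.173  0.1162] r [-3.132  0.012  1.591] F [ 0.6 -0.4  0. ] op 0.0551 q [ 0.22  0.33  1.8  -0.01  1.02  0.21]
[-0.009 -0.012 -1.   ]
[0.2    0.0071 0.0138]
```

>>> carry_out --targets '[[[0.05,0.001,0],0],[[0.05,0.001,0],0],[[0.05,0.001,0],0],[[0.05,0.001,0],0],[[0,0,0],0.13],[[0,0,0],0.12],[[0,0,0],0]]'

```text
time: 66.47
tool_pos: [0.4341, 0.374, 0.1115]
tool_rot: [-3.136, 0.017, 1.331]
contact_force: [0.4, 0.2, 0.2]
opening: 0.0551
```

```bash
python3 - <<'E'
from h import *
s=st(); print(T()[1][:,2].round(3)); print(rel([.4345,.373,.03]))
c,im=grab('wrist','w26')
for a,ce,b,m in blobs(hsvm(im,(24,120,120),(35,255,255)),40): print(ce,ray(c,ce,.025).round(4),cv2.minAreaRect(cv2.findContours(m,0,2)[0][0]))
E
```

```text
t 66.47 p [0.4341 0.374  0.1115] r [-3.136  0.017  1.331] F [0.4 0.2 0.2] op 0.0551 q [ 0.58  0.52  1.5  -0.01  1.14  0.83]
[-0.01  -0.015 -1.   ]
[0.0005 0.0011 0.0814]
[497.25916399 169.48810289] [0.5789 0.3619 0.025 ] ((497.56658935546875, 169.56048583984375), (62.44157409667969, 26.57970428466797), 82.05652618408203)
[313.88415546 196.9857997 ] [0.4347 0.3737 0.025 ] ((313.5, 197.5), (57.0, 23.0), 90.0)
```

View pics/w26.png

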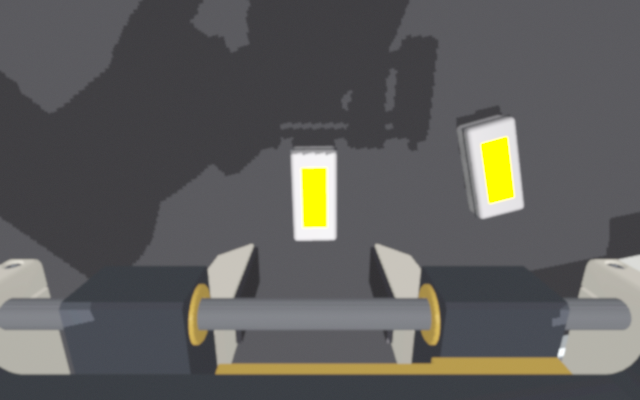

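>>> carry_out --targets '[[[0,0.001,0.05],0],[[0,0,0.045],0],[[0,0,0.02],0],[[0,0,0.01],0],[[0,0,0],0]]'

```text
time: 67.15
tool_pos: [0.437, 0.3694, -0.0154]
tool_rot: [-3.139, 0.015, 1.339]
contact_force: [-0.0, 0.5, 1.0]
opening: 0.0549
```

```bash
python3 - <<'E'
from h import *
s=st(); print(rel([.4345,.373,-.018])); both('s27c',(200,400,300,540))
E
```

```text
t 67.15 p [ 0.437   0.3694 -0.0154] r [-3.139  0.015  1.339] F [-0.   0.5  1. ] op 0.0549 q [ 0.57  0.68  1.62 -0.01  0.86  0.81]
[ 0.0029 -0.0033  0.0025]
```

View pics/s27c.png

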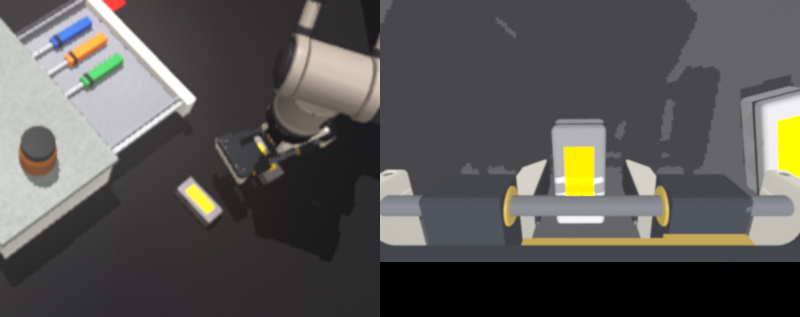

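>>> carry_out --targets '[[[0.003,-0.002,0.002],0],[[0,0,0],0]]'

```text
time: 67.5
tool_pos: [0.4374, 0.3744, -0.0147]
tool_rot: [3.141, 0.011, 1.339]
contact_force: [0.6, 0.4, 0.3]
opening: 0.0549
```

>>> carry_out --targets '[[[0,0,0],0],[[0,0,0],0],[[0,0,0],0],[[0,0,0],0],[[0,0,0],0]]' --fingers 1 --grip_force 25

```text
time: 68.12
tool_pos: [0.4375, 0.3748, -0.014]
tool_rot: [3.14, 0.01, 1.339]
contact_force: [-0.5, 0.2, -0.3]
opening: 0.0359
```

>>> carry_out --targets '[[[0,0,-0.02],0],[[0,0,-0.04],0],[[0,0,-0.05],0],[[0,0,-0.05],0],[[0,0,0],0]]'

```text
time: 68.75
tool_pos: [0.437, 0.3756, 0.1488]
tool_rot: [-3.14, 0.013, 1.339]
contact_force: [-0.5, 0.3, -0.7]
opening: 0.0359
```

```bash
python3 - <<'E'
from h import *
s=st();print(T()[1][:,2].round(3)); both('s28c',(200,400,300,540))
E
```

```text
t 68.75 p [0.437  0.3756 0.1488] r [-3.14   0.013  1.339] F [-0.5  0.3 -0.7] op 0.0359 q [ 0.58  0.49  1.45 -0.01  1.22  0.82]
[-0.004 -0.013 -1.   ]
```

View pics/s28c.png

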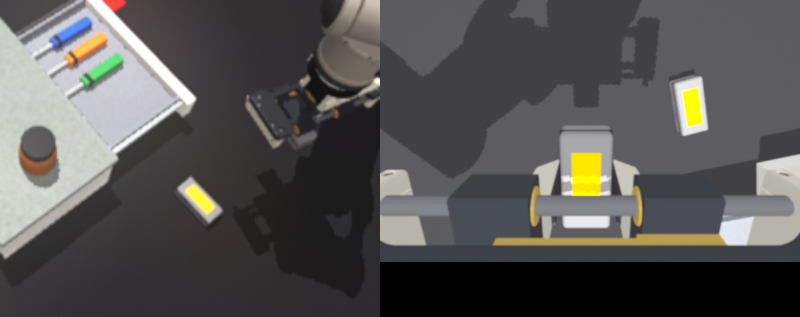

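Held at opening 0.0359. Carrying it to the tray's rear-left slot.

>>> carry_out --targets '[[[0,0,0],-0.11],[[0,0,0],-0.11],[[-0.043,0.0376,0],0],[[-0.043,0.0376,0],0],[[-0.043,0.0376,0],0],[[-0.043,0.0376,0],0],[[-0.043,0.0376,0],0],[[0,0,0],0]]'

```text
time: 69.85
tool_pos: [0.6182, 0.1491, 0.1253]
tool_rot: [-3.1, 0.028, 1.57]
contact_force: [-0.0, -0.5, -0.8]
opening: 0.036
```

```bash
python3 - <<'E'
from h import *
s=st();print(T()[1][:,2].round(3)); print(rel([.625,.16,.055])); both('s29c',(160,340,260,460))
E
```

```text
t 69.85 p [0.6182 0.1491 0.1253] r [-3.1    0.028  1.57 ] F [-0.  -0.5 -0.8] op 0.036 q [ 0.13  0.64  1.25 -0.02  1.3   0.14]
[-0.042 -0.028 -0.999]
[0.0129 0.0097 0.0696]
```

View pics/s29c.png

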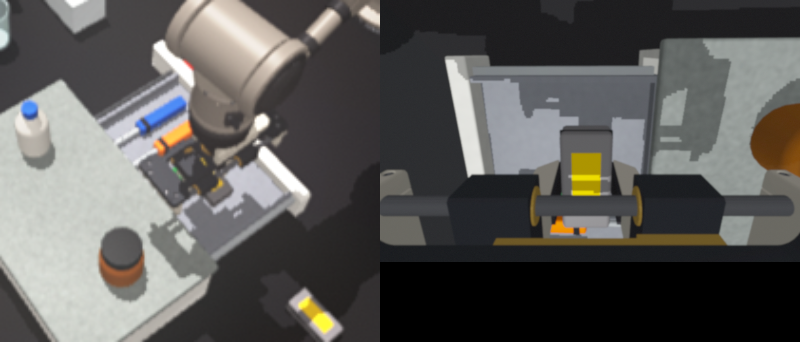

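>>> carry_out --targets '[[[0.012,0.008,0.03],0],[[0.003,0.001,0.025],0],[[0,0,0.01],0],[[0,0,0],0]]'

```text
time: 70.45
tool_pos: [0.6175, 0.1711, 0.0564]
tool_rot: [-3.093, 0.027, 1.58]
contact_force: [0.3, -0.2, -0.1]
opening: 0.0357
```

```bash
python3 - <<'E'
from h import *
s=st();print(T()[1][:,2].round(3)); print(rel([.625,.16,.047])); both('s30c',(160,340,260,460))
E
```

```text
t 70.45 p [0.6175 0.1711 0.0564] r [-3.093  0.027  1.58 ] F [ 0.3 -0.2 -0.1] op 0.0357 q [ 0.16  0.72  1.3  -0.02  1.18  0.16]
[-0.048 -0.027 -0.998]
[-0.0109  0.0079  0.0094]
```

View pics/s30c.png

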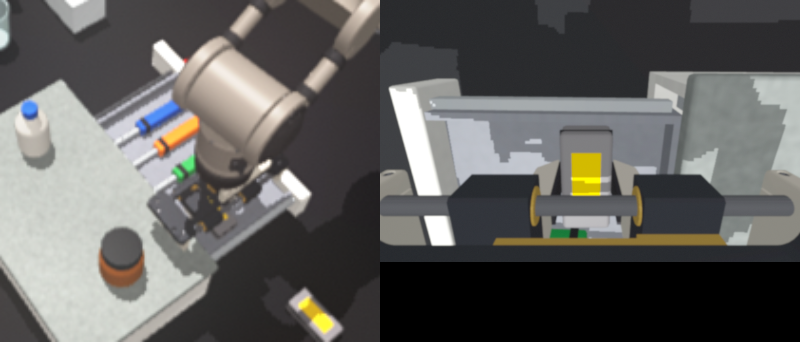

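>>> carry_out --targets '[[[-0.011,0.008,0.001],0.01],[[0,0,0.006],0],[[0,0,0.003],0]]'

```text
time: 70.92
tool_pos: [0.6283, 0.1586, 0.0497]
tool_rot: [-3.101, 0.026, 1.568]
contact_force: [-0.5, -0.1, -0.9]
opening: 0.0355
```

>>> carry_out --targets '[[[0,0,0],0],[[0,0,0],0],[[0,0,0],0],[[0,0,0],0]]' --fingers 0.5

```text
time: 71.42
tool_pos: [0.6286, 0.1587, 0.0502]
tool_rot: [-3.102, 0.026, 1.568]
contact_force: [-0.6, 0.1, 0.3]
opening: 0.0463
```

>>> carry_out --targets '[[[0,0,-0.02],0],[[0,0,-0.05],0],[[0,0,-0.05],0],[[0,0,0],0]]'

```text
time: 71.92
tool_pos: [0.6332, 0.1621, 0.1732]
tool_rot: [-3.1, 0.026, 1.568]
contact_force: [-0.3, -0.1, -0.7]
opening: 0.0456
```

```bash
python3 - <<'E'
from h import *
s=st();print(T()[1][:,2].round(3)); print(rel([.578,.3615,.1])); both('s31c',(160,340,260,460))
E
```

```text
t 71.92 p [0.6332 0.1621 0.1732] r [-3.1    0.026  1.568] F [-0.3 -0.1 -0.7] op 0.0456 q [ 0.14  0.63  1.12 -0.02  1.43  0.15]
[-0.041 -0.026 -0.999]
[ 0.2011 -0.0529  0.0702]
```

View pics/s31c.png

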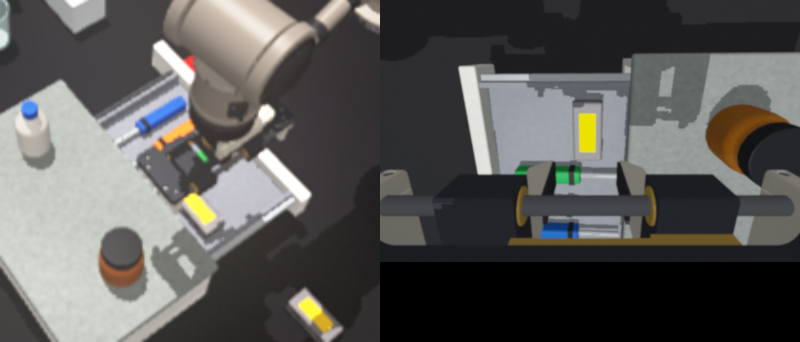

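The first case lies flat, rear-left (wrist view (587,132)). Now the other one.

>>> carry_out --targets '[[[0.05,-0.013,0],-0.02],[[0.05,-0.013,0.005],0],[[0.05,-0.013,0.01],0],[[0.05,-0.012,0.01],0],[[0,0,0],0]]' --fingers 0.4

```text
time: 72.65
tool_pos: [0.5706, 0.363, 0.1295]
tool_rot: [-3.076, 0.032, 1.586]
contact_force: [-0.2, -0.3, 0.2]
opening: 0.055
```

```bash
python3 - <<'E'
from h import *
s=st();print(T()[1][:,2].round(3))
c,im=grab('wrist','w32')
for a,ce,b,m in blobs(hsvm(im,(24,120,120),(35,255,255)),40):
    P=[ray(c,q,.025) for q in cv2.boxPoints(cv2.minAreaRect(cv2.findContours(m,0,2)[0][0]))]
    e=[P[1]-P[0],P[2]-P[1]]; L=e[0] if np.linalg.norm(e[0])>np.linalg.norm(e[1]) else e[1]
    print(a,ce,ray(c,ce,.025).round(4),np.degrees(np.arctan2(L[1],L[0])).round(1))
print(rel([.578,.362,.05]),rel([.578,.362,-.016]))
E
```

```text
t 72.65 p [0.5706 0.363  0.1295] r [-3.076  0.032  1.586] F [-0.2 -0.3  0.2] op 0.055 q [ 0.45  0.73  1.06 -0.    1.42  0.44]
[-0.065 -0.033 -0.997]
1161 [329.88544358 189.96124031] [0.5784 0.3619 0.025 ] -87.8
[0.0035 0.0115 0.0792] [0.0057 0.0158 0.1451]
```

>>> carry_out --targets '[[[0.003,0.01,0.05],-0.023],[[0.003,0.006,0.05],0],[[0,0,0.025],0],[[0,0,0.012],0],[[0,0,0],0]]'

```text
time: 73.32
tool_pos: [0.5811, 0.3556, -0.0133]
tool_rot: [-3.075, 0.035, 1.603]
contact_force: [0.4, 0.6, -0.4]
opening: 0.0555
```

```bash
python3 - <<'E'
from h import *
s=st();print(T()[1][:,2].round(3)); print(rel([.578,.362,-.016]))
E
```

```text
t 73.33 p [ 0.5811  0.3556 -0.0133] r [-3.075  0.035  1.603] F [ 0.4  0.6 -0.4] op 0.0555 q [ 0.44  0.88  1.18 -0.01  1.16  0.41]
[-0.066 -0.037 -0.997]
[ 0.0066 -0.0027  0.0026]
```

>>> carry_out --targets '[[[0.006,-0.002,0.003],0],[[0,0,0],0]]'

```text
time: 73.58
tool_pos: [0.5802, 0.3619, -0.0141]
tool_rot: [-3.078, 0.033, 1.602]
contact_force: [-0.6, 0.8, 0.2]
opening: 0.055
```

>>> carry_out --targets '[[[0,0,0],0],[[0,0,0],0],[[0,0,0],0],[[0,0,0],0],[[0,0,0],0]]' --fingers 1 --grip_force 25

```text
time: 74.2
tool_pos: [0.5809, 0.3627, -0.0123]
tool_rot: [-3.081, 0.032, 1.602]
contact_force: [-0.6, -0.2, -0.3]
opening: 0.0359
```

>>> carry_out --targets '[[[0,0,-0.02],0],[[0,0,-0.04],0],[[0,0,-0.05],0],[[0,0,-0.04],0],[[0,0,0],0]]'

```text
time: 74.82
tool_pos: [0.5894, 0.3672, 0.1396]
tool_rot: [-3.078, 0.033, 1.602]
contact_force: [-0.0, 0.0, -0.6]
opening: 0.0356
```

```bash
python3 - <<'E'
from h import *
s=st();print(T()[1][:,2].round(3)); print(rel([.546,.16,.14]))
E
```

```text
t 74.83 p [0.5894 0.3672 0.1396] r [-3.078  0.033  1.602] F [-0.   0.  -0.6] op 0.0356 q [ 0.45  0.76  0.98 -0.    1.48  0.42]
[-0.063 -0.035 -0.997]
[-0.2057 -0.0494  0.0096]
```

>>> carry_out --targets '[[[-0.051,-0.0125,0.002],0.015],[[-0.051,-0.0125,0.002],0.015],[[-0.051,-0.0125,0],0],[[-0.05,-0.0125,0],0],[[0,0,0],0]]'

```text
time: 75.45
tool_pos: [0.5358, 0.1574, 0.137]
tool_rot: [-3.067, 0.039, 1.573]
contact_force: [-0.1, 0.6, -1.0]
opening: 0.0358
```

```bash
python3 - <<'E'
from h import *
s=st();print(T()[1][:,2].round(3)); print(rel([.55,.16,.055]),rel([.55,.16,.1])); both('s33c',(160,340,260,460))
E
```

```text
t 75.45 p [0.5358 0.1574 0.137 ] r [-3.067  0.039  1.573] F [-0.1  0.6 -1. ] op 0.0358 q [ 0.16  0.51  1.44 -0.03  1.27  0.17]
[-0.074 -0.039 -0.996]
[0.0057 0.0203 0.0806] [0.004  0.017  0.0357]
```

View pics/s33c.png

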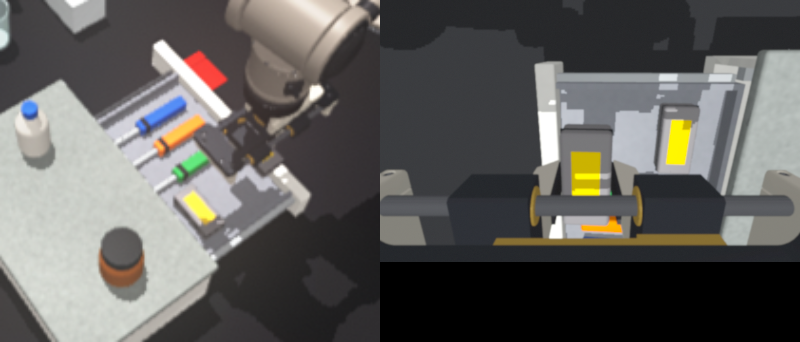

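>>> carry_out --targets '[[[0.002,0.016,0.035],0],[[0,0.003,0.035],0],[[0,0,0.005],0],[[0,0,0],0]]'

```text
time: 76.05
tool_pos: [0.5513, 0.1646, 0.0578]
tool_rot: [-3.069, 0.036, 1.581]
contact_force: [0.6, 0.1, -0.4]
opening: 0.0357
```

```bash
python3 - <<'E'
from h import *
s=st();print(T()[1][:,2].round(3)); print(rel([.55,.16,.049]))
E
```

```text
t 76.05 p [0.5513 0.1646 0.0578] r [-3.069  0.036  1.581] F [ 0.6  0.1 -0.4] op 0.0357 q [ 0.17  0.62  1.48 -0.03  1.11  0.18]
[-0.072 -0.037 -0.997]
[-0.0043 -0.0007  0.009 ]
```

>>> carry_out --targets '[[[-0.0045,0,0.006],0.01],[[0,0,0.004],0],[[0,0,0],0]]'

```text
time: 76.42
tool_pos: [0.5521, 0.1604, 0.0499]
tool_rot: [-3.074, 0.036, 1.571]
contact_force: [-0.5, -0.3, -1.3]
opening: 0.0353
```

>>> carry_out --targets '[[[0,0,0],0],[[0,0,0],0],[[0,0,0],0],[[0,0,0],0]]' --fingers 0.51

```text
time: 76.92
tool_pos: [0.553, 0.1604, 0.0514]
tool_rot: [-3.076, 0.035, 1.57]
contact_force: [-0.8, -0.8, -0.2]
opening: 0.0449
```

>>> carry_out --targets '[[[0,0,-0.02],0],[[0,0,-0.05],0],[[0,0,-0.05],0],[[-0.05,-0.06,0],0],[[0,-0.06,0],0],[[0,0,0],0]]'

```text
time: 77.68
tool_pos: [0.452, 0.1239, 0.1833]
tool_rot: [-3.078, 0.036, 1.57]
contact_force: [1.3, 0.2, -1.0]
opening: 0.0451
```

```bash
python3 - <<'E'
from h import *
s=st();print(T()[1][:,2].round(3)); both('s34c',(160,340,260,460)); c,im=grab('top'); cv2.imwrite('pics/t34.png',cv2.resize(im[160:300,120:350],None,fx=3.4,fy=3.4))
E
```

```text
t 77.67 p [0.452  0.1239 0.1833] r [-3.078  0.036  1.57 ] F [ 1.3  0.2 -1. ] op 0.0451 q [ 0.12  0.3   1.64 -0.03  1.27  0.14]
[-0.063 -0.036 -0.997]
```

View pics/s34c.png

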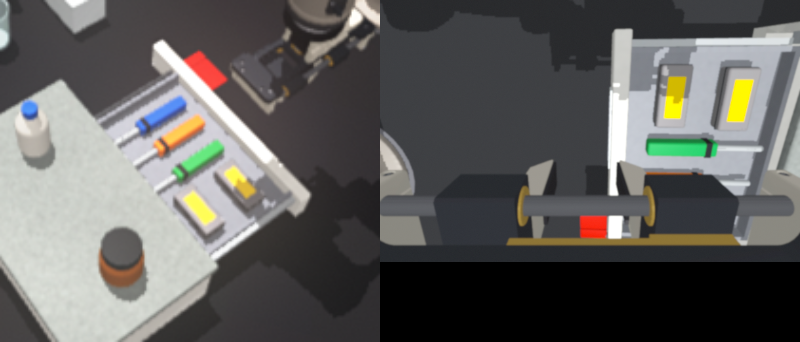

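View pics/t34.png

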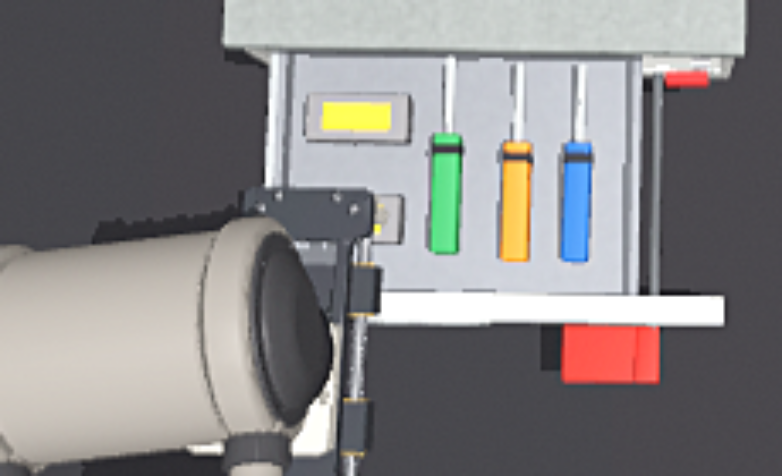

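All five items lie flat in the tray, clear of the rims and of each other (top crop: case (357,117), case (~370,218), handles (445,193), (516,200), (576,200)). Next is the lever. The pad centre is at about (0.458,-0.030), top 0.069. I'll shut the fingers and turn the tool a quarter turn so the body stays narrow along x.

>>> carry_out --targets '[[[-0.05,0,0],0],[[-0.05,0,0],0],[[-0.05,-0.005,0],0],[[0,0,0],0]]' --fingers 1 --grip_force 20

```text
time: 78.32
tool_pos: [0.4578, -0.0299, 0.1879]
tool_rot: [-3.084, 0.036, 1.573]
contact_force: [-0.2, 0.4, -0.5]
opening: 0.0101
```

>>> carry_out --targets '[[[0,0,0],-0.175],[[0,0,0],-0.175],[[0,0,0],-0.175],[[0,0,0],-0.175],[[0,0,0],-0.175],[[0,0,0],-0.175],[[0,0,0],-0.175],[[0,0,0],-0.175],[[0,0,0],-0.17],[[0,0,0],0]]'

```text
time: 79.58
tool_pos: [0.4688, -0.0222, 0.1842]
tool_rot: [-3.113, -0.059, -3.087]
contact_force: [-0.8, -0.7, 0.5]
opening: 0.0005
```

```bash
python3 - <<'E'
from h import *
s=st();print(T()[1].round(3)); c,im=grab('top','t35'); cv2.imwrite('pics/t35c.png',cv2.resize(im[150:290,180:350],None,fx=4,fy=4))
print('pad',ray(c,(296,263.8),.069)); print(rel([.468,-.032,.06])); 
for q in [(309,132),(212,125)]: print(ray(c,q,.19))
for nm,lo,hi in [("blue",(105,150,60),(125,255,255)),("orange",(8,150,80),(22,255,255)),("green",(50,120,40),(80,255,255)),("yellow",(24,120,120),(35,255,255))]:
    for a,ce,b,m in blobs(hsvm(im,lo,hi),60):
        if 195<ce[0]<310 and 170<ce[1]<250: print(nm,a,ray(c,ce,.08 if nm!='yellow' else .085)[:2].round(3),[ray(c,q,.08)[:2].round(3).tolist() for q in cv2.boxPoints(cv2.minAreaRect(cv2.findContours(m,0,2)[0][0]))])
E
```

```text
t 79.58 p [ 0.4688 -0.0222  0.1842] r [-3.113 -0.059 -3.087] F [-0.8 -0.7  0.5] op 0.0005 q [-0.18  0.29  1.65 -0.04  1.25 -1.79]
[[-0.997 -0.056 -0.058]
 [-0.055  0.998 -0.032]
 [ 0.059 -0.028 -0.998]]
pad [ 0.45827784 -0.02988952  0.069     ]
[-0.0061 -0.0062  0.1243]
[ 0.76429382 -0.05748743  0.19      ]
[0.77557613 0.16591988 0.19      ]
blue 147 [ 0.575 -0.01 ] [[0.551, 0.0], [0.599, -0.001], [0.598, -0.021], [0.55, -0.019]]
orange 95 [0.58  0.038] [[0.6, 0.044], [0.6, 0.032], [0.559, 0.03], [0.559, 0.043]]
green 127 [0.586 0.087] [[0.604, 0.098], [0.604, 0.077], [0.566, 0.076], [0.566, 0.096]]
yellow 143 [0.63  0.155] [[0.64, 0.18], [0.641, 0.132], [0.623, 0.131], [0.622, 0.179]]
yellow 108 [0.556 0.167] [[0.564, 0.184], [0.565, 0.149], [0.547, 0.148], [0.546, 0.183]]
```

View pics/t35c.png

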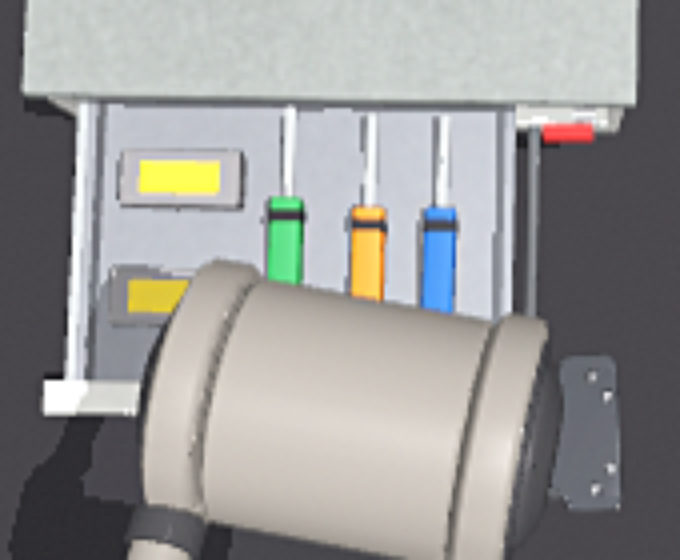

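>>> carry_out --targets '[[[-0.003,-0.003,0.03],0.05],[[0,0,0.04],0],[[0,0,0.04],0],[[0,0,0.02],0],[[0,0,0],0]]'

```text
time: 80.25
tool_pos: [0.4679, -0.0276, 0.0508]
tool_rot: [-3.109, -0.054, 3.126]
contact_force: [0.2, -0.1, 0.1]
opening: 0.0008
```

```bash
python3 - <<'E'
from h import *
s=st();print(T()[1].round(3)); print(rel([.468,-.03,.044])); both('s36c',(130,310,280,460))
E
```

```text
t 80.25 p [ 0.4679 -0.0276  0.0508] r [-3.109 -0.054  3.126] F [ 0.2 -0.1  0.1] op 0.0008 q [-0.19  0.46  1.82 -0.05  0.91 -1.72]
[[-0.998  0.014 -0.054]
 [ 0.015  0.999 -0.031]
 [ 0.054 -0.032 -0.998]]
[-0.0005 -0.0022  0.0069]
```

View pics/s36c.png

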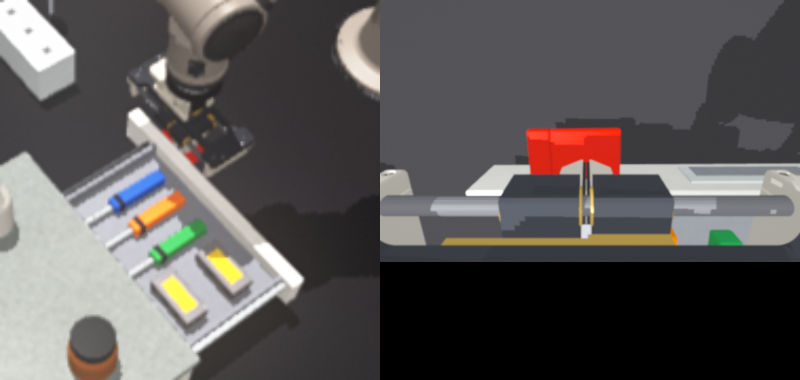

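>>> carry_out --targets '[[[0,0,0.006],0],[[0,0,0.004],0]]'

```text
time: 80.6
tool_pos: [0.469, -0.0282, 0.0437]
tool_rot: [-3.108, -0.049, 3.126]
contact_force: [-3.1, 1.3, 5.4]
opening: 0.0004
```

>>> carry_out --targets '[[[0,0,0.005],0],[[0,0,0.004],0]]'

```text
time: 80.85
tool_pos: [0.4697, -0.0283, 0.0362]
tool_rot: [-3.108, -0.045, 3.126]
contact_force: [-2.7, 0.0, 10.2]
opening: 0.0006
```

>>> carry_out --targets '[[[0,0,0.005],0],[[0,0,0.003],0]]'

```text
time: 81.1
tool_pos: [0.4721, -0.0292, 0.0309]
tool_rot: [-3.106, -0.038, 3.126]
contact_force: [-2.9, 0.6, 13.2]
opening: 0.0005
```

>>> carry_out --targets '[[[-0.005,0,0.004],0],[[-0.005,0,0.003],0],[[-0.005,0,0.003],0]]'

```text
time: 81.47
tool_pos: [0.4936, -0.03, 0.0279]
tool_rot: [-3.104, -0.021, 3.126]
contact_force: [-4.0, 5.7, 27.2]
opening: 0.0005
```

>>> carry_out --targets '[[[-0.006,0,0.003],0],[[-0.006,0,0.003],0],[[-0.006,0,0.003],0]]'

```text
time: 81.85
tool_pos: [0.5198, -0.0299, 0.028]
tool_rot: [-3.104, -0.0, 3.125]
contact_force: [-4.3, 3.0, 21.7]
opening: 0.0005
```

```bash
python3 - <<'E'
from h import *
s=st();print(T()[1][:,2].round(3)); both('s37c',(130,310,280,460)); c,im=grab('top'); g=cv2.cvtColor(im,cv2.COLOR_BGR2GRAY); print(g[225:262,195],[ (v,ray(c,(195,v),.083)[0].round(4)) for v in (240,246,253.2)])
E
```

```text
t 81.85 p [ 0.5198 -0.0299  0.028 ] r [-3.104 -0.     3.125] F [-4.3  3.  21.7] op 0.0005 q [-0.18  0.54  1.75 -0.05  0.84 -1.7 ]
[-0.001 -0.038 -0.999]
[255 255 255 255 255 255 255 226  90  61  71  71  73  72  73  72  73  71
  70  72  73  73  70  73  71  71  73  71  71  71  72  71  73  71  70  73
  72] [(240, np.float64(0.5128)), (246, np.float64(0.4979)), (253.2, np.float64(0.4801))]
```

View pics/s37c.png

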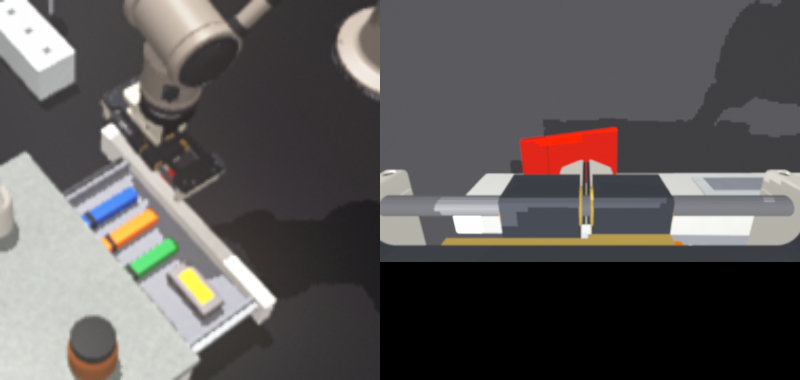

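The tray is free and moving smoothly, about 51 mm in. I'll lift off the lever and push on the face.

>>> carry_out --targets '[[[0.002,0,-0.01],0],[[0,0,-0.009],0],[[0,0,0],0]]'

```text
time: 82.38
tool_pos: [0.522, -0.0286, 0.0496]
tool_rot: [-3.104, 0.01, 3.124]
contact_force: [-0.2, 0.0, -0.2]
opening: 0.0003
```

>>> carry_out --targets '[[[-0.008,0,0],0],[[-0.01,0,0],0],[[-0.01,0,0],0],[[-0.01,0,0],0]]'

```text
time: 82.88
tool_pos: [0.5592, -0.029, 0.0479]
tool_rot: [-3.105, 0.002, 3.124]
contact_force: [-4.8, 0.9, 2.5]
opening: 0.0004
```

```bash
python3 - <<'E'
from h import *
s=st();print(T()[1][:,2].round(3)); c,im=grab('top'); g=cv2.cvtColor(im,cv2.COLOR_BGR2GRAY); print(g[205:240,195]); both('s38c',(130,310,280,460))
E
```

```text
t 82.88 p [ 0.5592 -0.029   0.0479] r [-3.105e+00  2.000e-03  3.124e+00] F [-4.8  0.9  2.5] op 0.0004 q [-0.17  0.57  1.62 -0.04  0.94 -1.69]
[ 0.002 -0.037 -0.999]
[ 72  72  71  63  46 255 255 255 255 255 255 255 255 144  59  68  73  72
  72  71  72  72  73  73  73  70  71  73  72  73  71  71  72  72  71]
```

View pics/s38c.png

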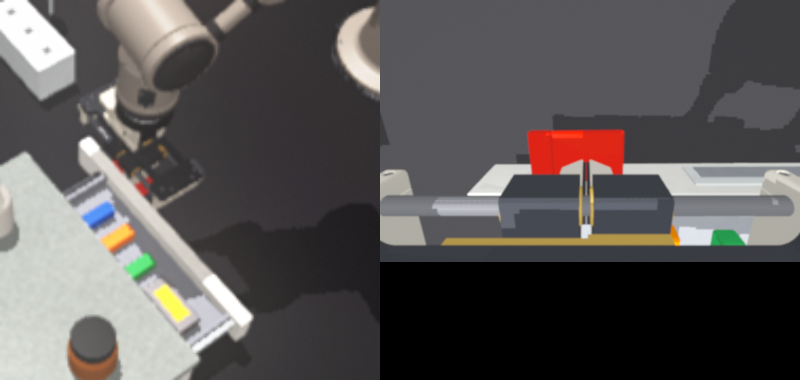

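>>> carry_out --targets '[[[-0.01,0,0],0],[[-0.01,0,0],0],[[-0.01,0,0],0],[[-0.01,0,0],0],[[-0.01,0,0],0],[[-0.01,0,0],0]]'

```text
time: 83.78
tool_pos: [0.6208, -0.0292, 0.0477]
tool_rot: [-3.106, -0.0, 3.124]
contact_force: [-4.1, 1.1, 1.0]
opening: 0.0003
```

```bash
python3 - <<'E'
from h import *
s=st();print(T()[1][:,2].round(3)); c,im=grab('top'); g=cv2.cvtColor(im,cv2.COLOR_BGR2GRAY); print(g[170:225,195])
E
```

```text
t 83.78 p [ 0.6208 -0.0292  0.0477] r [-3.106 -0.     3.124] F [-4.1  1.1  1. ] op 0.0003 q [-0.15  0.66  1.43 -0.04  1.04 -1.68]
[-0.001 -0.036 -0.999]
[203 206 210 166 147 175 160  75  36  71  75  73  72  69  57 123 255 255
 255 255 255 255 255 217  63  32  70  72  72  72  72  71  72  73  72  71
  72  73  73  72  72  71  73  71  72  73  73  72  72  72  72  72  72  73
  72]
```

>>> carry_out --targets '[[[-0.007,0,0],0],[[-0.006,0,0],0],[[-0.005,0,0],0],[[-0.005,0,0],0]]'

```text
time: 84.32
tool_pos: [0.6466, -0.0298, 0.0476]
tool_rot: [-3.106, 0.001, 3.124]
contact_force: [-3.6, 3.0, 2.2]
opening: 0.0003
```

>>> carry_out --targets '[[[-0.005,0,0],0],[[-0.004,0,0],0]]'

```text
time: 84.58
tool_pos: [0.6475, -0.0297, 0.0476]
tool_rot: [-3.106, -0.019, 3.124]
contact_force: [-21.1, 1.2, 14.7]
opening: 0.0003
```

```bash
python3 - <<'E'
from h import *
s=st(); both('s39c',(130,310,240,420))
E
```

```text
t 84.58 p [ 0.6475 -0.0297  0.0476] r [-3.106 -0.019  3.124] F [-21.1   1.2  14.7] op 0.0003 q [-0.14  0.72  1.32 -0.04  1.11 -1.68]
```

View pics/s39c.png

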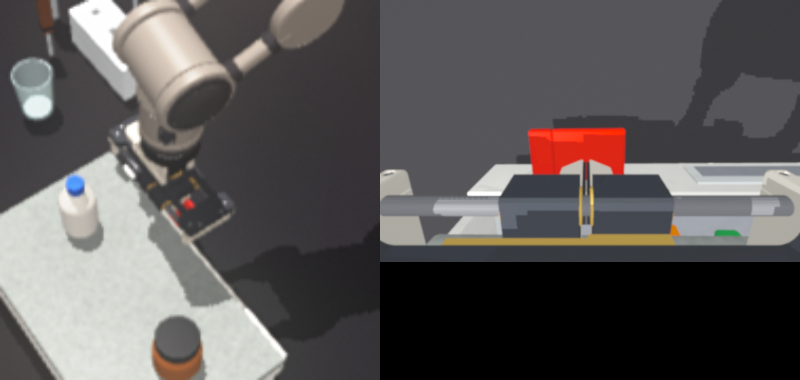

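It has reached the stop (force rose to 21 N). I'll back off and clear.

>>> carry_out --targets '[[[0.015,0,0],0],[[0.02,0,-0.005],0],[[0.02,0,-0.03],0],[[0.03,0,-0.05],0],[[0.06,0,-0.04],0],[[0.06,0,0],0],[[0.05,0,0],0],[[0,0,0],0],[[0,0,0],0]]'

```text
time: 85.8
tool_pos: [0.4067, -0.0263, 0.1771]
tool_rot: [-3.096, 0.009, 3.122]
contact_force: [0.9, 0.2, -1.2]
opening: 0.0004
```

```bash
python3 - <<'E'
from h import *
s=st(); c,im=grab('top'); cv2.imwrite('pics/t40.png',cv2.resize(im[60:300,160:470],None,fx=2.5,fy=2.5)); g=cv2.cvtColor(im,cv2.COLOR_BGR2GRAY)
print(g[165:195,195],g[165:195,250],[ (v,ray(c,(195,v),.083)[0].round(4)) for v in (178,180,182,184)])
c,im=grab('scene'); cv2.imwrite('pics/s40.png',cv2.resize(im[120:380,200:480],None,fx=2.3,fy=2.3))
E
```

```text
t 85.8 p [ 0.4067 -0.0263  0.1771] r [-3.096  0.009  3.122] F [ 0.9  0.2 -1.2] op 0.0004 q [-0.22  0.14  1.87 -0.05  1.11 -1.75]
[202 204 205 205 205 202 206 210 163 140 226 255 255 255 255 255 255 255
 165  36  36  69  73  73  72  71  70  73  73  72] [208 211 212 214 211 204 206 207 208 155 114 230 255 255 255 255 255 255
 255 197 205 134  48  68  74  74  74  74  74  72] [(178, np.float64(0.6696)), (180, np.float64(0.6645)), (182, np.float64(0.6593)), (184, np.float64(0.6542))]
```

View pics/t40.png

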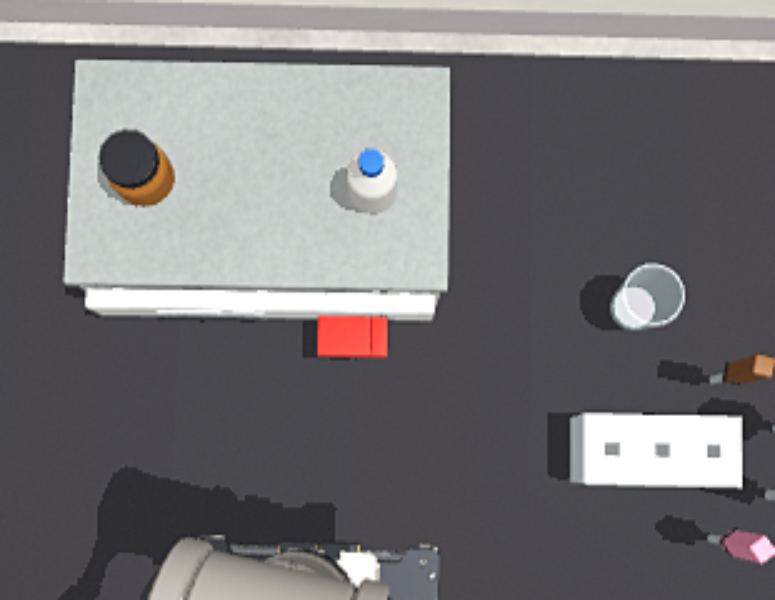

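View pics/s40.png

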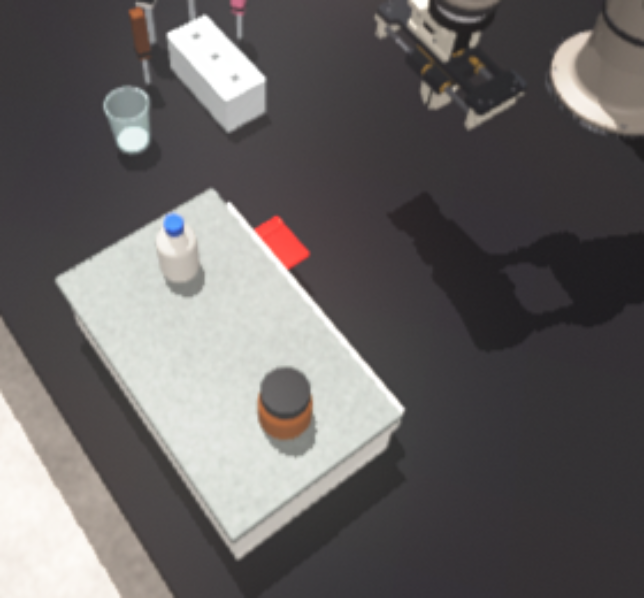

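```bash
python3 - <<'E'
from cell import order
print(order.hand_in())
E
```

```text
the job is handed in; nothing more can be done
None
```

I laid the blue, orange and green drivers and both grey cases flat on the tray floor. I then pressed the red lever, pushed the tray gently to its stop, backed the arm clear and handed in at about 86 s.

**Last checks**
- The push force rose to 21 N at the stop. The panel's outer face was then at x ≈ 0.657, and a fully home tray would put it at 0.655–0.660, so the tray is home within what I can measure.
- The lever is back up, and the bottle, beaker and jar look to be where they were.
- Before the push, all five items lay flat and apart inside the rims. With the tray closed I couldn't see them, so their final rest inside is not checked.

**What failed or disagreed**
- **Fingertip offset:** the bearing fingertips turned out to be about 25 mm above the reported TCP. Because of that, one case grasp and one clamp on the tray panel closed on nothing, with no harm done.
- **Bench press:** when I tested that offset, the shut fingers pressed the bench with about 40 N. I took this to be the fingers and not the gripper's body, but did not confirm it.
- **Tilt drift:** the tool's tilt drifted up to about 0.17 rad. I corrected it twice by pulling gently against the fixed stand.
- **Knocked case:** one case was knocked aside during the run, so I re-measured it before picking it up.

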